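Riddle the finds and lay them out in rows

ROBOT

A 6-joint arm with a two-finger parallel gripper is mounted at the origin on the work surface. World frame = base frame: x ahead of the robot, y to its left, z up, the work surface at z = 0. Lengths are in mm, angles in rad, forces in N, time in s.
With the tool pointing down it reaches from about 325 to 750 mm from the base axis. Payload 7.6 kg.
Tool frame: the origin (TCP) lies at the very end of the fingers, on their centre line; the grasp point (between the pads) lies 19 mm behind it; z points along the fingers, y is the line along which they close (so a half turn about z gives the same grasp; the last joint's range is limited). The gripper opens to 85 mm and grips with 20 to 120 N. Pads are 22 mm wide; open, the fingers measure 114 mm over their backs; the gripper's body (76 mm by 85 mm) begins 54 mm behind the grasp point. The pads swing forward as they close: fully open they stand 13 mm farther back than shut.
Start: joints at [1.161, 0.052, 1.401, -0, 1.689, -0.07], TCP at [174.966, 495.008, 231.323] pointing down, gripper open.
Joint ranges: [-2.9, 2.9], [-0.91, 2.17], [0.12, 2.37], [-1.06, 4.2], [0.26, 2.73], [-2.93, 2.93]. Speed limits (rad/s): [2.57, 2.57, 3.01, 3.14, 3.14, 3.14].

INTERFACE

Orientations are given as a unit quaternion [w, x, y, z].
In Python, from rig import monitor, read_camera, finish_job gives the robot as it stands. The module is installed in compiled form; this text tells all that it offers.
- The arm moves only by the tool servo_tool, never from a script. Its argument "deltas" is one flat list of numbers, 7 for each row, row after row: the turn, a rotation vector about the tool's x, y, z in degrees, then the shift along the tool's x, y, z in mm, then the opening, from 0 (shut) to 1 (fully open). A call has 1 to 20 rows; each row shifts and turns the commanded pose from where the row before left it, along the tool's axes as they then stand; what a row does not reach is not made up. A row lasts 1/8 s, in which the tool goes at most 62.5 mm and 10.7 degrees, less where a joint would pass 70% of its speed; a pose out of reach is approached as far as the arm can. A call is refused whole if a number of a shift passes 62.5 or a number of a turn 10.7, either way. A call with a gripper value outside its range is refused whole. The fingers move at their own pace and stop on an object; "squeeze" is the grip in N (left out, the last holds). Time passes only in rows, so rows that do not move let the fingers close. It gives the time, the measured TCP pose, the force, the opening and the grip force at its end, in the units of the state.
- monitor.get_state(): the state, without advancing time (a new reading comes with each control period).
- read_camera(name): name is "scene" or "top" or "wrist"; returns a dict with "image" (384x512x3 uint8, red, green, blue), "mtx" (3x3 intrinsics, pixels), "world_from_camera" (4x4, takes a point from camera to world coordinates). Camera axes: x right, y up, looking along -z (the intrinsics and any distortion apply to the point x, -y, -z); pixel columns grow to the right and rows downward; lengths in mm; the calibration is good to about 2 mm. A picture is of the moment at which its call begins. There is no depth.
- finish_job(): hands the job in; it is judged then, once.
The state is a dict: "time_s": time; "joints": joint angles; "dq": joint speeds; "joint_efforts": joint torques, N m; "tool_pos": TCP position; "orientation": TCP orientation; "ft_force": force on the tool from outside, world axes, zero at the start; "torque": the same for the moment, N m; "opening": opening from 0.0 (shut) to 1.0 (fully open); "finger_force": force on a finger pad.
Only numpy, scipy, OpenCV 4.12 (cv2) and the standard library are available. Lean on these libraries where they do the work, as an engineer would, in place of code of your own. Each camera call takes 0.05 s, during which the arm holds its last target. There are 200 camera calls.

TASK

Lift the riddle basket by its handle and shake it over the catch pan until all the gravel has dropped through into the pan, then tip all the clay loom weights out over the basket's low lip into the green sorting tray, without lifting any out by hand. Set the empty basket back in the mouth of the pan, resting level on its ears, and lay the loom weights out on the finds tray, one to each marked field, lying lengthwise along the field. Leave the cardboard box, jar and loupe where they stand.

Things in the scene. Friction and masses are not known exactly. Their poses are not given: they have to be found in the camera images.
- pan: Grey plastic catch pan, fixed to the table, open on top, 224 x 234 mm outside, walls 6 mm thick and 50 mm high, floor 6 mm thick. Origin: centre of its underside, on the table; x along its 224 mm side, z up.
- basket: Loose metal riddle basket nested in the pan, 0.26 kg, loaded up to 0.95 kg. Origin: centre of its underside, 30 mm above the table when nested; axes as the pan's. Body 192 (x) x 198 (y) mm outside, walls 4 mm. End walls and back wall (at -y) rise to 45 mm. Floor: four slats along y, 16 mm wide, 5 mm thick, at x = -60, -20, 20, 60 mm, with 24 mm open slots between and beyond them.
- lip (a point): Middle of the top edge of the basket's orange pouring lip, the low fourth wall at y = +97 mm, 12 mm above the basket's underside. Axes as the basket's.
- ear (a point): Middle of the underside of one of the basket's two ears (x = +-109 mm, 20 mm above the basket's origin), flat tabs 30 x 60 mm that stand out from its end walls and rest on the tops of the pan's two walls at x = +-109 mm. Nested, the basket has 10 mm of play each way in x, 12 mm in y. Axes as the basket's.
- handle (a point): Middle of the basket's orange handle bar: a rigid square bar along the basket's x, 196 mm long, 18 mm wide (y), 20 mm high, centred 105 mm above the basket's origin (135 mm above the table when nested). Axes as the basket's.
- sort_tray: Green sorting tray, fixed, 280 (x) x 230 (y) mm, floor 4 mm above the table, black rim 6 mm wide and 12 mm high. Origin: centre of its underside; lies between the pan and the finds tray, on the basket's pouring side.
- finds_tray: White finds tray with a cardboard rim, fixed, 240 (x) x 270 (y) mm, floor 4 mm above the table, rim 5 mm wide and 10 mm high. Six grey fields outlined in blue, each 88 (x) x 64 (y) mm, in a grid: centres at x = -55 and +55 mm, y = -86, 0 and +86 mm in its frame. Origin: centre of its underside.
- find1: A find: terracotta-coloured fired-clay loom weight, an eight-sided bar 64 mm long (its x) and 38 mm across the flats, its ends bevelled over 10 mm to a face 22 mm across, about 0.08 kg. Origin: its centre, 19 mm above what it lies on. Four to six are present, in the basket at the start; it rolls on a slope steeper than about 25 degrees.
- find2: A find: terracotta-coloured fired-clay loom weight, an eight-sided bar 64 mm long (its x) and 38 mm across the flats, its ends bevelled over 10 mm to a face 22 mm across, about 0.08 kg. Origin: its centre, 19 mm above what it lies on. Four to six are present, in the basket at the start; it rolls on a slope steeper than about 25 degrees.
- find3: A find: terracotta-coloured fired-clay loom weight, an eight-sided bar 64 mm long (its x) and 38 mm across the flats, its ends bevelled over 10 mm to a face 22 mm across, about 0.08 kg. Origin: its centre, 19 mm above what it lies on. Four to six are present, in the basket at the start; it rolls on a slope steeper than about 25 degrees.
- find4: A find: terracotta-coloured fired-clay loom weight, an eight-sided bar 64 mm long (its x) and 38 mm across the flats, its ends bevelled over 10 mm to a face 22 mm across, about 0.08 kg. Origin: its centre, 19 mm above what it lies on. Four to six are present, in the basket at the start; it rolls on a slope steeper than about 25 degrees.
- find5: A find: terracotta-coloured fired-clay loom weight, an eight-sided bar 64 mm long (its x) and 38 mm across the flats, its ends bevelled over 10 mm to a face 22 mm across, about 0.08 kg. Origin: its centre, 19 mm above what it lies on. Four to six are present, in the basket at the start; it rolls on a slope steeper than about 25 degrees.
- find6: A find: terracotta-coloured fired-clay loom weight, an eight-sided bar 64 mm long (its x) and 38 mm across the flats, its ends bevelled over 10 mm to a face 22 mm across, about 0.08 kg. Origin: its centre, 19 mm above what it lies on. Four to six are present, in the basket at the start; it rolls on a slope steeper than about 25 degrees.
- grit1: A dark pebble of gravel, 17 mm across and 13 mm high, 12 g. Origin: centre of its flat underside. Four to six are present, on the basket's slats at the start.
- grit2: A dark pebble of gravel, 17 mm across and 13 mm high, 12 g. Origin: centre of its flat underside. Four to six are present, on the basket's slats at the start.
- grit3: A dark pebble of gravel, 17 mm across and 13 mm high, 12 g. Origin: centre of its flat underside. Four to six are present, on the basket's slats at the start.
- grit4: A dark pebble of gravel, 17 mm across and 13 mm high, 12 g. Origin: centre of its flat underside. Four to six are present, on the basket's slats at the start.
- grit5: A dark pebble of gravel, 17 mm across and 13 mm high, 12 g. Origin: centre of its flat underside. Four to six are present, on the basket's slats at the start.
- grit6: A dark pebble of gravel, 17 mm across and 13 mm high, 12 g. Origin: centre of its flat underside. Four to six are present, on the basket's slats at the start.
- card_box: Bystander: loose cardboard box 90 x 130 x 60 mm. Origin: centre of its underside.
- jar: Bystander: amber jar, 60 mm across, 85 mm high. Origin: centre of its underside.
- loupe: Bystander: black loupe, 52 mm across, 42 mm high. Origin: centre of its underside.
There are look-alikes about, which are no part of the job. Leave any blue or yellow look-alike of the find3 alone.

How it is judged (in metres and radians):
On the way, in this order (a step that is already met when the one before it is completed fails the run):
1. all the gravel lies in the catch pan while all the loom weights are still in the basket (x of grit1 in the frame of pan between -0.108 and 0.108 m and y of grit1 in the frame of pan between -0.113 and 0.113 m and z of each of grit1, grit2, grit3, grit4, grit5, grit6 in the frame of pan below 0.026 m and x of grit2 in the frame of pan between -0.108 and 0.108 m and y of grit2 in the frame of pan between -0.113 and 0.113 m and x of grit3 in the frame of pan between -0.108 and 0.108 m and y of grit3 in the frame of pan between -0.113 and 0.113 m and x of grit4 in the frame of pan between -0.108 and 0.108 m and y of grit4 in the frame of pan between -0.113 and 0.113 m and x of grit5 in the frame of pan between -0.108 and 0.108 m and y of grit5 in the frame of pan between -0.113 and 0.113 m and x of grit6 in the frame of pan between -0.108 and 0.108 m and y of grit6 in the frame of pan between -0.113 and 0.113 m and x of find1 in the frame of basket between -0.095 and 0.095 m and y of find1 in the frame of basket between -0.1 and 0.1 m and z of find1 in the frame of basket between 0 and 0.09 m and x of find2 in the frame of basket between -0.095 and 0.095 m and y of find2 in the frame of basket between -0.1 and 0.1 m and z of find2 in the frame of basket between 0 and 0.09 m and x of find3 in the frame of basket between -0.095 and 0.095 m and y of find3 in the frame of basket between -0.1 and 0.1 m and z of find3 in the frame of basket between 0 and 0.09 m and x of find4 in the frame of basket between -0.095 and 0.095 m and y of find4 in the frame of basket between -0.1 and 0.1 m and z of find4 in the frame of basket between 0 and 0.09 m and x of find5 in the frame of basket between -0.095 and 0.095 m and y of find5 in the frame of basket between -0.1 and 0.1 m and z of find5 in the frame of basket between 0 and 0.09 m and x of find6 in the frame of basket between -0.095 and 0.095 m and y of find6 in the frame of basket between -0.1 and 0.1 m and z of find6 in the frame of basket between 0 and 0.09 m), for 0.2 s.
2. the basket is tipped (more than 30 degrees) above the sorting tray and all the loom weights are out of it (angle between basket's own z axis and vertical above 0.52 rad and horizontal distance between basket and sort_tray below 0.27 m and not (x of find1 in the frame of basket between -0.095 and 0.095 m and y of find1 in the frame of basket between -0.1 and 0.1 m and z of find1 in the frame of basket between 0 and 0.09 m) and not (x of find2 in the frame of basket between -0.095 and 0.095 m and y of find2 in the frame of basket between -0.1 and 0.1 m and z of find2 in the frame of basket between 0 and 0.09 m) and not (x of find3 in the frame of basket between -0.095 and 0.095 m and y of find3 in the frame of basket between -0.1 and 0.1 m and z of find3 in the frame of basket between 0 and 0.09 m) and not (x of find4 in the frame of basket between -0.095 and 0.095 m and y of find4 in the frame of basket between -0.1 and 0.1 m and z of find4 in the frame of basket between 0 and 0.09 m) and not (x of find5 in the frame of basket between -0.095 and 0.095 m and y of find5 in the frame of basket between -0.1 and 0.1 m and z of find5 in the frame of basket between 0 and 0.09 m) and not (x of find6 in the frame of basket between -0.095 and 0.095 m and y of find6 in the frame of basket between -0.1 and 0.1 m and z of find6 in the frame of basket between 0 and 0.09 m)), for 0.1 s.
At the end, for the whole second after the job is handed in: Every loom weight lies at rest on the finds tray, its centre within 16 mm each way of the centre of a field and its length within 17 degrees of the field's; every pebble lies in the catch pan; the basket rests in the mouth of the pan, within 20 mm of its centre and level within 3.5 degrees ((x of find1 in the frame of finds_tray between -0.071 and -0.039 m or x of find1 in the frame of finds_tray between 0.039 and 0.071 m) and (y of find1 in the frame of finds_tray between -0.102 and -0.07 m or y of find1 in the frame of finds_tray between -0.016 and 0.016 m or y of find1 in the frame of finds_tray between 0.07 and 0.102 m) and angle between the x axis of each of find1, find2, find3, find4, find5, find6 and the x axis of finds_tray, either way round below 0.3 rad and z of each of find1, find2, find3, find4, find5, find6 in the frame of finds_tray below 0.03 m and linear speed of each of find1, find2, find3, find4, find5, find6, basket below 0.02 m/s and (x of find2 in the frame of finds_tray between -0.071 and -0.039 m or x of find2 in the frame of finds_tray between 0.039 and 0.071 m) and (y of find2 in the frame of finds_tray between -0.102 and -0.07 m or y of find2 in the frame of finds_tray between -0.016 and 0.016 m or y of find2 in the frame of finds_tray between 0.07 and 0.102 m) and (x of find3 in the frame of finds_tray between -0.071 and -0.039 m or x of find3 in the frame of finds_tray between 0.039 and 0.071 m) and (y of find3 in the frame of finds_tray between -0.102 and -0.07 m or y of find3 in the frame of finds_tray between -0.016 and 0.016 m or y of find3 in the frame of finds_tray between 0.07 and 0.102 m) and (x of find4 in the frame of finds_tray between -0.071 and -0.039 m or x of find4 in the frame of finds_tray between 0.039 and 0.071 m) and (y of find4 in the frame of finds_tray between -0.102 and -0.07 m or y of find4 in the frame of finds_tray between -0.016 and 0.016 m or y of find4 in the frame of finds_tray between 0.07 and 0.102 m) and (x of find5 in the frame of finds_tray between -0.071 and -0.039 m or x of find5 in the frame of finds_tray between 0.039 and 0.071 m) and (y of find5 in the frame of finds_tray between -0.102 and -0.07 m or y of find5 in the frame of finds_tray between -0.016 and 0.016 m or y of find5 in the frame of finds_tray between 0.07 and 0.102 m) and (x of find6 in the frame of finds_tray between -0.071 and -0.039 m or x of find6 in the frame of finds_tray between 0.039 and 0.071 m) and (y of find6 in the frame of finds_tray between -0.102 and -0.07 m or y of find6 in the frame of finds_tray between -0.016 and 0.016 m or y of find6 in the frame of finds_tray between 0.07 and 0.102 m) and x of grit1 in the frame of pan between -0.108 and 0.108 m and y of grit1 in the frame of pan between -0.113 and 0.113 m and z of each of grit1, grit2, grit3, grit4, grit5, grit6 in the frame of pan below 0.026 m and x of grit2 in the frame of pan between -0.108 and 0.108 m and y of grit2 in the frame of pan between -0.113 and 0.113 m and x of grit3 in the frame of pan between -0.108 and 0.108 m and y of grit3 in the frame of pan between -0.113 and 0.113 m and x of grit4 in the frame of pan between -0.108 and 0.108 m and y of grit4 in the frame of pan between -0.113 and 0.113 m and x of grit5 in the frame of pan between -0.108 and 0.108 m and y of grit5 in the frame of pan between -0.113 and 0.113 m and x of grit6 in the frame of pan between -0.108 and 0.108 m and y of grit6 in the frame of pan between -0.113 and 0.113 m and horizontal distance between basket and pan below 0.02 m and angle between basket's own z axis and vertical below 0.06 rad and z of basket in the frame of pan between 0.024 and 0.036 m); the robot touches nothing.
It fails at once if a loom weight is gripped or pushed by the fingers while it is in the basket ((contact force between the fingers and find1 above 2 N and (x of find1 in the frame of basket between -0.095 and 0.095 m and y of find1 in the frame of basket between -0.1 and 0.1 m and z of find1 in the frame of basket between 0 and 0.09 m)) or (contact force between the fingers and find2 above 2 N and (x of find2 in the frame of basket between -0.095 and 0.095 m and y of find2 in the frame of basket between -0.1 and 0.1 m and z of find2 in the frame of basket between 0 and 0.09 m)) or (contact force between the fingers and find3 above 2 N and (x of find3 in the frame of basket between -0.095 and 0.095 m and y of find3 in the frame of basket between -0.1 and 0.1 m and z of find3 in the frame of basket between 0 and 0.09 m)) or (contact force between the fingers and find4 above 2 N and (x of find4 in the frame of basket between -0.095 and 0.095 m and y of find4 in the frame of basket between -0.1 and 0.1 m and z of find4 in the frame of basket between 0 and 0.09 m)) or (contact force between the fingers and find5 above 2 N and (x of find5 in the frame of basket between -0.095 and 0.095 m and y of find5 in the frame of basket between -0.1 and 0.1 m and z of find5 in the frame of basket between 0 and 0.09 m)) or (contact force between the fingers and find6 above 2 N and (x of find6 in the frame of basket between -0.095 and 0.095 m and y of find6 in the frame of basket between -0.1 and 0.1 m and z of find6 in the frame of basket between 0 and 0.09 m))).
It fails at once if a bystander is moved more than 30 mm (distance of any of card_box, jar, loupe from where it was at the start of the episode above 0.03 m).
Of find1, find2, find3, find4, find5, find6 only 4 to 6 are there at a start; the rules pass over those that are not, and their reading is None.
Of grit1, grit2, grit3, grit4, grit5, grit6 only 4 to 6 are there at a start; the rules pass over those that are not, and their reading is None.
At some moment in a run one of find1, find2, find3, find4, find5, find6 may be knocked a few centimetres aside while the robot is not near it.
It also fails if it takes over 210 s, if anything falls off the work surface, if the arm or the gripper's body presses on something with over 40 N, if the wrist force passes 120 N, or if a joint passes its speed limit or range.

## Working session

There is one attempt and no reset: what is moved stays moved. The work goes in short steps, Python scripts to look and compute and a tool call to move; the robot and the scene stay as the last step left them, time stands still between calls to the robot, and variables do not carry over. Pictures are saved under pics/ and viewed, at most 14 in all, crops included, and the job is handed in when it is done.

Besides the shell and the picture viewer there is one more tool, called as a command line: name --argument value ..., lists and objects as JSON in quotes. servo_tool: Moves the arm, as the interface text tells. Its arguments: {"type":"object","properties":{"deltas":{"type":"array"},"squeeze":{"type":"number"}},"required":["deltas"]}

```bash
mkdir -p pics; cat > h.py <<'E'
import numpy as np, cv2
from rig import monitor, read_camera, finish_job
from scipy.spatial.transform import Rotation as R
def snap(n,f=None):
    c=read_camera(n)
    if f: cv2.imwrite('pics/'+f,c['image'][:,:,::-1])
    return c
def ray(c,u,v):
    K=c['mtx'];T=c['world_from_camera']
    d=np.array([(u-K[0,2])/K[0,0],-(v-K[1,2])/K[1,1],-1.])
    return T[:3,3],T[:3,:3]@d
def onz(c,u,v,z):
    o,d=ray(c,u,v);return o+d*(z-o[2])/d[2]
def proj(c,p):
    T=c['world_from_camera'];q=T[:3,:3].T@(np.array(p)-T[:3,3]);K=c['mtx']
    return np.array([K[0,0]*q[0]/-q[2]+K[0,2],K[1,1]*-q[1]/-q[2]+K[1,2]])
def tool():
    s=monitor.get_state();q=s['orientation'];return np.array(s['tool_pos']),R.from_quat([q[1],q[2],q[3],q[0]]),s
E
python3 - <<'E'
from h import *
for n in('scene','top'):
    c=snap(n,n+'0.png');print(n,c['mtx'].round(1).tolist(),c['world_from_camera'].round(3).tolist(),[k for k in c])
p,r,s=tool();print(s);print(r.as_matrix().round(3))
a=cv2.imread('pics/scene0.png');b=cv2.imread('pics/top0.png')
E
```

```text
scene [[355.1, 0.0, 256.8], [0.0, 355.1, 192.2], [0.0, 0.0, 1.0]] [[0.438, -0.735, 0.517, 1133.205], [0.899, 0.365, -0.243, -332.861], [-0.01, 0.571, 0.821, 1054.956], [0.0, 0.0, 0.0, 1.0]] ['image', 'mtx', 'world_from_camera']
top [[359.1, 0.0, 256.1], [0.0, 359.1, 195.5], [0.0, 0.0, 1.0]] [[0.018, 0.989, -0.147, 413.889], [-1.0, 0.019, 0.01, -40.88], [0.013, 0.146, 0.989, 1056.828], [0.0, 0.0, 0.0, 1.0]] ['image', 'mtx', 'world_from_camera']
{'time_s': 0.1, 'joints': array([ 1.16070005e+00,  5.27853402e-02,  1.40162555e+00, -2.29971853e-05,
        1.68860046e+00, -7.03203360e-02]), 'dq': array([ 0.00015423, -0.00068061, -0.00260236,  0.0020487 ,  0.0010519 ,
        0.00083928]), 'joint_efforts': array([ 1.78815626e-03, -3.82580531e+01, -3.60986817e+01,  3.07793402e-05,
        4.72259257e-03, -3.67570738e-05]), 'tool_pos': array([174.85656742, 494.73955635, 230.54940848]), 'orientation': array([-1.57665280e-04,  1.69073216e-01,  9.85603239e-01, -6.91697718e-04]), 'ft_force': array([-0.0218177 ,  0.13637917, -0.78105371]), 'torque': array([-0.00950262,  0.01065262,  0.0485548 ]), 'finger_force': 0.0, 'opening': 1.002222071426995}
[[-0.943  0.333 -0.001]
 [ 0.333  0.943 -0.001]
 [ 0.    -0.001 -1.   ]]
```

View pics/top0.png

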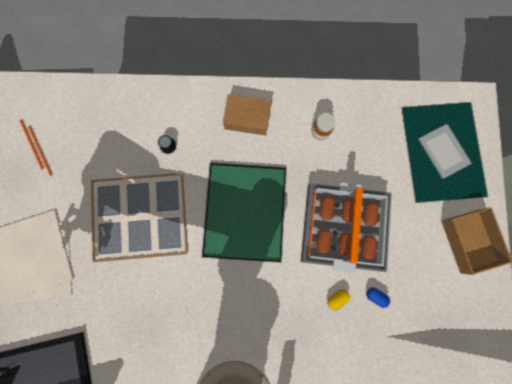

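View pics/scene0.png

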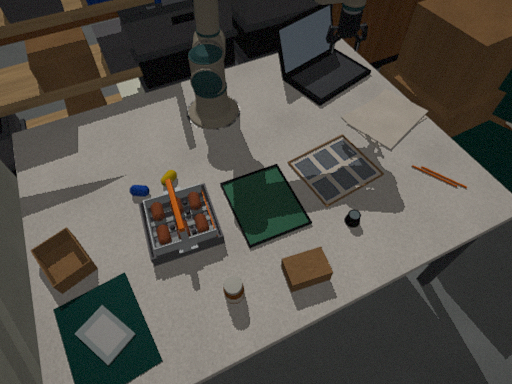

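Candidates for finds: six terracotta bars in the basket at top-view pixels (327,208), (348,208), (371,213), (323,242), (345,244), (369,247). The look-alikes are yellow (339,300) and blue (378,297). For the handle, the candidates are the orange bar from (358,188) to (354,262), the orange lip at (311,224), and the orange pencils at (36,147). I choose the bar in the basket.

```bash
cat > m.py <<'E'
from h import *
c=snap('top');im=c['image'];hsv=cv2.cvtColor(im,cv2.COLOR_RGB2HSV)
def rect(mask,z,name,roi):
    m=np.zeros_like(mask);x0,y0,x1,y1=roi;m[y0:y1,x0:x1]=mask[y0:y1,x0:x1]
    cs,_=cv2.findContours(m,cv2.RETR_EXTERNAL,cv2.CHAIN_APPROX_NONE)
    if not cs: print(name,'none');return
    k=max(cs,key=cv2.contourArea);
    P=np.array([onz(c,u,v,z)[:2] for u,v in k[:,0]],np.float32)
    b=cv2.minAreaRect(P);print(name,np.round(b[0],1),np.round(b[1],1),round(b[2],1),'px',k[:,0].min(0),k[:,0].max(0))
H,S,V=[hsv[...,i].astype(int) for i in range(3)]
orange=((H>5)&(H<18)&(S>200)&(V>170)).astype(np.uint8)
rect(orange,145,'handle',(335,175,375,280))
rect(orange,42,'lip',(300,180,320,270))
green=((H>60)&(H<95)&(S>80)).astype(np.uint8)
rect(green,4,'sort floor',(190,150,300,275))
tan=((H>8)&(H<22)&(S>60)).astype(np.uint8)
rect(tan,10,'finds rim',(80,165,197,270))
cv2.imwrite('pics/a.png',cv2.resize(im[150:320,80:400,::-1],None,fx=2.5,fy=2.5,interpolation=cv2.INTER_CUBIC))
for n,(u,v) in dict(box=(248,114),jar=(325,115),loupe=(167,143)).items():print(n,onz(c,u,v,50).round())
for u,v in((312,186),(391,191),(386,270),(303,263)):print('pan',onz(c,u,v,50).round())
E
python3 m.py
```

```text
handle [ 479.5 -306.9] [ 16.  190.2] 84.4 px [351 188] [362 262]
lip [ 429.7 -204.9] [0. 0.] 0.0 px [310 244] [310 244]
sort floor [522.6 -17.9] [221.7 272.3] 87.4 px [204 164] [284 259]
finds rim [501.7 290.5] [240.7 271.7] 6.1 px [ 91 172] [187 261]
box [804. -23.  50.]
jar [ 806. -249.   50.]
loupe [711. 209.  50.]
pan [ 594. -210.   50.]
pan [ 584. -436.   50.]
pan [ 362. -414.   50.]
pan [ 377. -184.   50.]
```

View pics/a.png

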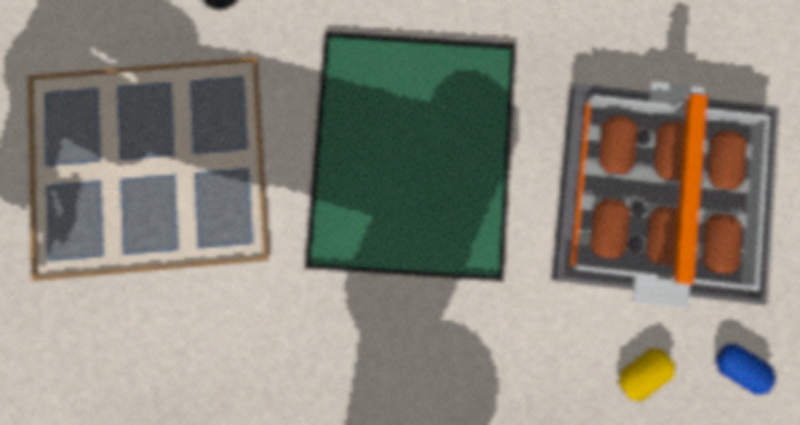

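The top crop shows six finds in two rows, pebbles near (645,137), (637,208) and (637,243) in crop pixels, the orange lip on the +y side and the handle along about world x. I'll write a small planner that prints rounded rows.

```bash
cat >> h.py <<'E'
def down(yaw_y,tilt=0):
    """tool pointing down, tool y at world yaw_y deg, then turned tilt deg about tool x"""
    a=np.radians(yaw_y);y=np.array([np.cos(a),np.sin(a),0]);z=np.array([0,0,-1.])
    return R.from_matrix(np.c_[np.cross(y,z),y,z])*R.from_rotvec([np.radians(tilt),0,0])
def plan(wps,start=None,cyl=False):
    """wps: (pos,Rot,n,opening). prints rounded rows from present pose"""
    p,r,_=tool()
    if start: p,r=np.array(start[0],float),start[1]
    out=[]
    for P,Q,n,o in wps:
        P=np.array(P,float);p0,r0=p.copy(),r;dv=(r0.inv()*Q).as_rotvec()
        c0=np.array([np.hypot(*p0[:2]),np.arctan2(p0[1],p0[0]),p0[2]]);c1=np.array([np.hypot(*P[:2]),np.arctan2(P[1],P[0]),P[2]])
        for i in range(1,n+1):
            f=i/n;t=p0+f*(P-p0)
            if cyl: c=c0+f*(c1-c0);t=np.array([c[0]*np.cos(c[1]),c[0]*np.sin(c[1]),c[2]])
            q=r0*R.from_rotvec(dv*f)
            d=np.round(np.degrees((r.inv()*q).as_rotvec()),1);r2=r*R.from_rotvec(np.radians(d))
            for fr in (r,):   # shift along axes as row before left them
                s=np.round(fr.inv().apply(t-p))
            p=p+fr.apply(s);r=r2
            out.append([*d,*s,o])
    print(len(out),'['+', '.join(', '.join(f'{x:g}' for x in o) for o in np.array(out)+0.0)+']');print('end',p.round(),r.as_matrix()[:,1:].round(3).tolist())
    return p,r
E
python3 - <<'E'
from h import *
plan([((479.5,-307,195),down(-95.6),20,1)],cyl=True)
E
```

```text
20 [0, 0, 8.3, -47, 0, 2, 1, 0, 0, 8.3, -48, 3, 2, 1, 0, 0, 8.3, -47, 5, 1, 1, 0, 0, 8.3, -48, 8, 2, 1, 0, 0, 8.3, -47, 11, 2, 1, 0, 0, 8.3, -46, 13, 2, 1, 0, 0, 8.3, -46, 16, 2, 1, 0, 0, 8.4, -46, 18, 1, 1, 0, 0, 8.3, -44, 21, 2, 1, 0, 0, 8.3, -43, 23, 2, 1, 0, 0, 8.3, -42, 26, 2, 1, 0, 0, 8.3, -41, 28, 2, 1, 0, 0, 8.3, -39, 31, 2, 1, 0, 0, 8.3, -38, 33, 1, 1, 0, 0, 8.3, -36, 34, 2, 1, 0, 0, 8.3, -35, 37, 2, 1, 0.1, 0, 8.3, -32, 39, 2, 1, 0, 0, 8.3, -30, 41, 2, 1, 0, 0.1, 8.3, -28, 43, 1, 1, 0, 0, 8.3, -26, 44, 2, 1]
end [ 479. -307.  195.] [[-0.097, 0.001], [-0.995, 0.001], [-0.001, -1.0]]
```

servo_tool --deltas '[0,0,8.3,-47,0,2,1,0,0,8.3,-48,3,2,1,0,0,8.3,-47,5,1,1,0,0,8.3,-48,8,2,1,0,0,8.3,-47,11,2,1,0,0,8.3,-46,13,2,1,0,0,8.3,-46,16,2,1,0,0,8.4,-46,18,1,1,0,0,8.3,-44,21,2,1,0,0,8.3,-43,23,2,1,0,0,8.3,-42,26,2,1,0,0,8.3,-41,28,2,1,0,0,8.3,-39,31,2,1,0,0,8.3,-38,33,1,1,0,0,8.3,-36,34,2,1,0,0,8.3,-35,37,2,1,0,0,8.3,-32,39,2,1,0,0,8.3,-30,41,2,1,0,0,8.3,-28,43,1,1,0,0,8.3,-26,44,2,1]'

```text
time_s: 2.65
tool_pos: [478.7, -308.4, 194.8]
orientation: [-0.0, 0.999, -0.051, -0.0]
ft_force: [-0.4, -0.2, 0.7]
opening: 0.999
finger_force: 0.0
```

```bash
python3 - <<'E'
from h import *
p,r,s=tool();print(p,r.as_matrix()[:,1:].round(3).tolist(),s['joints'].round(3))
c=snap('wrist','w1.png');print(c['mtx'].round(1).tolist())
hsv=cv2.cvtColor(c['image'],cv2.COLOR_RGB2HSV);H,S,V=[hsv[...,i].astype(int) for i in range(3)]
m=((H>5)&(H<18)&(S>200)&(V>150)).astype(np.uint8)
for k in cv2.findContours(m,0,cv2.CHAIN_APPROX_NONE)[0]:
    if cv2.contourArea(k)>100:
        for z in(145,42):
            b=cv2.minAreaRect(np.array([onz(c,u,v,z)[:2] for u,v in k[:,0]],np.float32));print(z,np.round(b[0]),np.round(b[1]),round(b[2],1),k[:,0].min(0),k[:,0].max(0))
E
```

```text
[ 478.6758073  -308.37514868  194.78401565] [[-0.102, -0.0], [-0.995, 0.0], [-0.0, -1.0]] [-0.637  0.191  1.323  0.     1.629  1.036]
[[308.2, 0.0, 253.1], [0.0, 308.2, 191.5], [0.0, 0.0, 1.0]]
145 [ 515. -248.] [  4. 117.] 84.3 [144  77] [165 254]
42 [ 490. -212.] [  5. 180.] 84.3 [144  77] [165 254]
145 [ 512. -311.] [ 18. 130.] 84.0 [238  58] [268 258]
42 [ 486. -308.] [ 28. 200.] 84.0 [238  58] [268 258]
```

View pics/w1.png

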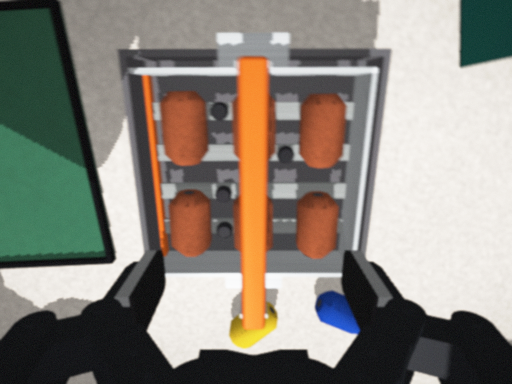

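Wrist view: handle bar from (252,58) down to about (254,330), lip at (155,165), four pebbles visible at (219,110), (285,154), (224,192) and (224,229), and six finds. The tool is centred on the bar, so I descend and grip.

servo_tool --deltas '[0,0,0,0,0,20,1,0,0,0,0,-1,20,1,0,0,0,0,0,20,1,0,0,0,0,0,19,1,0,0,0,0,0,0,1,0,0,0,0,0,0,0,0,0,0,0,0,0,0,0,0,0,0,0,0,0,0,0,0,0,0,0,0,0,0,0,0,0,0,0,0,0,0,0,0,0,0,0,0,0,0,0,0,0,0,0,0,0,0,0,0]' --squeeze 120

```text
time_s: 4.32
tool_pos: [479.8, -306.5, 117.0]
orientation: [0.001, 0.999, -0.049, 0.001]
ft_force: [-0.6, -5.0, 5.7]
opening: 0.191
finger_force: 117.9
```

servo_tool --deltas '[0,0,0,0,0,-9,0,0,0,0,0,0,-8,0,0,0,0,0,0,-8,0,0,0,0,0,0,0,0,0,0,0,13,0,0,0,0,0,0,-26,0,0,0,0,0,0,26,0,0,0,0,0,0,-26,0,0,0,0,0,0,26,0,0,0,0,0,0,-26,0,0,0,0,0,0,26,0,0,0,0,0,0,-26,0,0,0,0,0,0,26,0,0,0,0,0,0,-26,0,0,0,0,0,0,13,0,0,0,0,0,0,0,0,0,0]'

```text
time_s: 6.32
tool_pos: [480.9, -305.9, 141.3]
orientation: [0.0, 0.999, -0.048, 0.001]
ft_force: [-0.2, 0.2, -6.7]
opening: 0.185
finger_force: 121.2
```

```bash
python3 - <<'E'
from h import *
p,r,s=tool();print(p,s['ft_force'])
a=snap('wrist')['image'][40:290,100:410];b=snap('top')['image'][175:280,295:400];b2=snap('scene')['image'][165:270,125:235]
f=lambda i:cv2.resize(i[:,:,::-1],(400,300),interpolation=cv2.INTER_CUBIC)
cv2.imwrite('pics/s1.png',np.vstack([np.hstack([f(a),f(b)]),np.hstack([f(b2),f(b2)*0])]))
E
```

```text
[ 480.88598814 -305.93428665  141.28500302] [-0.23217078  0.21288342 -6.7364661 ]
```

View pics/s1.png

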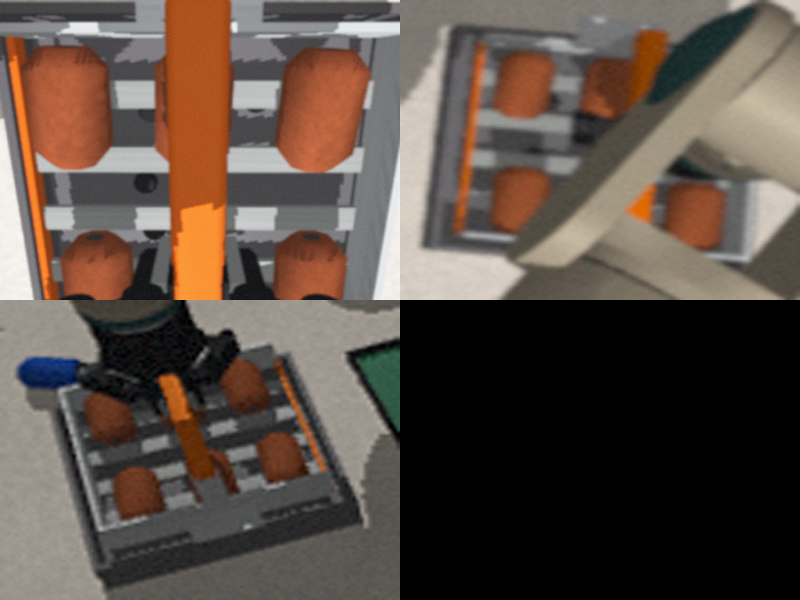

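servo_tool --deltas '[0,0,0,15,0,0,0,0,0,0,-32,0,0,0,0,0,0,32,0,0,0,0,0,0,-32,0,0,0,0,0,0,32,0,0,0,0,0,0,-32,0,0,0,0,0,0,32,0,0,0,0,0,0,-30,4,0,0,0,0,0,32,-8,0,0,0,0,0,-32,8,0,0,0,0,0,32,-8,0,0,0,0,0,-32,8,0,0,0,0,0,32,-8,0,0,0,0,0,-32,8,0,0,0,0,0,32,-8,0,0,0,0,0,-32,8,0,0,0,0,0,15,-4,0,0,0,0,0,0,0,0,0,0,0,0,0,0,0,0,0,0,0,0,0,0,0]'

```text
time_s: 8.98
tool_pos: [479.7, -306.0, 141.5]
orientation: [0.0, 0.999, -0.049, 0.0]
ft_force: [0.4, 0.1, -8.2]
opening: 0.189
finger_force: 122.6
```

```bash
python3 - <<'E'
from h import *
p,r,s=tool();print(p,s['ft_force'],s['joints'].round(2))
a=snap('wrist')['image'][40:290,100:410];b2=snap('scene')['image'][165:270,125:235]
f=lambda i:cv2.resize(i[:,:,::-1],(400,400),interpolation=cv2.INTER_CUBIC)
cv2.imwrite('pics/s2.png',np.hstack([f(a),f(b2)]))
E
```

```text
[ 479.65504256 -305.96621449  141.46888515] [ 0.3754062   0.09955074 -8.15660442] [-0.63  0.22  1.4   0.    1.52  1.04]
```

View pics/s2.png

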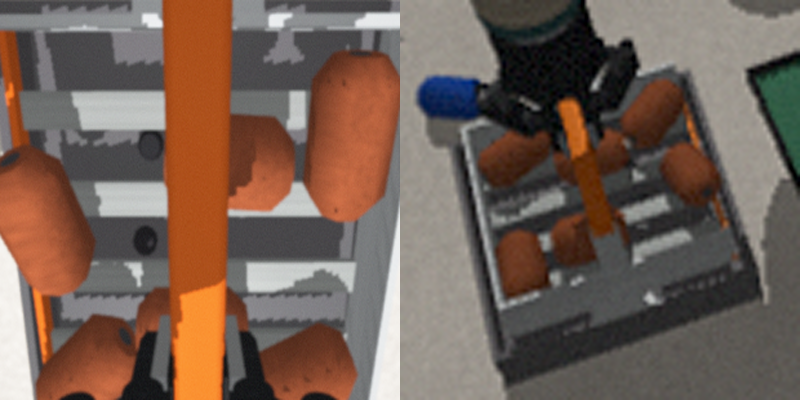

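```bash
python3 - <<'E'
from h import *
p,r,s=tool()
e=plan([((480,-306,200),down(-95.6,9),5,0),((505,-18,250),down(-2.6,9),15,0)])
E
```

```text
20 [1.8, 0, 0, 0, 0, -12, 0, 1.8, 0, 0, 0, 0, -11, 0, 1.8, 0, 0, 0, -1, -12, 0, 1.8, 0, 0, 0, -1, -12, 0, 1.8, 0, 0, 0, -2, -11, 0, 0, -1, -6.1, 0, -20, 0, 0, 0, -0.9, -6.1, 2, -19, -1, 0, 0, -1, -6.2, 4, -19, 0, 0, 0, -1, -6.1, 6, -19, 0, 0, 0, -0.9, -6.1, 8, -18, -1, 0, 0, -1, -6.1, 9, -17, -1, 0, 0, -1, -6.2, 12, -15, -1, 0, 0, -1, -6.1, 13, -15, -1, 0, 0, -0.9, -6.1, 14, -13, -1, 0, 0, -1, -6.1, 16, -11, -2, 0, 0, -1, -6.1, 17, -10, -2, 0, 0, -0.9, -6.2, 18, -8, -2, 0, 0, -1, -6.1, 18, -5, -2, 0, 0, -1, -6.1, 19, -4, -3, 0, 0, -0.9, -6.1, 20, -2, -3, 0]
end [505. -18. 250.] [[0.987, -0.156], [-0.045, 0.008], [-0.156, -0.988]]
```

servo_tool --deltas '[1.8,0,0,0,0,-12,0,1.8,0,0,0,0,-11,0,1.8,0,0,0,-1,-12,0,1.8,0,0,0,-1,-12,0,1.8,0,0,0,-2,-11,0,0,-1,-6.1,0,-20,0,0,0,-0.9,-6.1,2,-19,-1,0,0,-1,-6.2,4,-19,0,0,0,-1,-6.1,6,-19,0,0,0,-0.9,-6.1,8,-18,-1,0,0,-1,-6.1,9,-17,-1,0,0,-1,-6.2,12,-15,-1,0,0,-1,-6.1,13,-15,-1,0,0,-0.9,-6.1,14,-13,-1,0,0,-1,-6.1,16,-11,-2,0,0,-1,-6.1,17,-10,-2,0,0,-0.9,-6.2,18,-8,-2,0,0,-1,-6.1,18,-5,-2,0,0,-1,-6.1,19,-4,-3,0,0,-0.9,-6.1,20,-2,-3,0]'

```text
time_s: 11.58
tool_pos: [505.1, -17.0, 250.1]
orientation: [-0.056, 0.72, 0.69, -0.054]
ft_force: [-0.4, 0.6, -6.9]
opening: 0.189
finger_force: 122.6
```

```bash
python3 - <<'E'
from h import *
p,r,s=tool();print(p,s['ft_force'],s['joints'].round(2),r.as_matrix()[:,1:].round(3).tolist())
t=snap('top')['image'];a=snap('wrist')['image'];b2=snap('scene')['image']
f=lambda i,w,h:cv2.resize(i[:,:,::-1],(w,h),interpolation=cv2.INTER_CUBIC)
cv2.imwrite('pics/s3.png',np.vstack([np.hstack([f(t[175:280,295:400],300,300),f(b2[160:280,120:330],500,300)]),np.hstack([f(a,400,300),f(t[120:300,180:400],400,300)])]))
E
```

```text
[505.14247147 -16.99339984 250.10214113] [-0.40288559  0.5818405  -6.91022504] [-0.1   0.12  1.3  -0.01  1.88 -0.06] [[0.987, -0.155], [-0.042, 0.007], [-0.155, -0.988]]
```

View pics/s3.png

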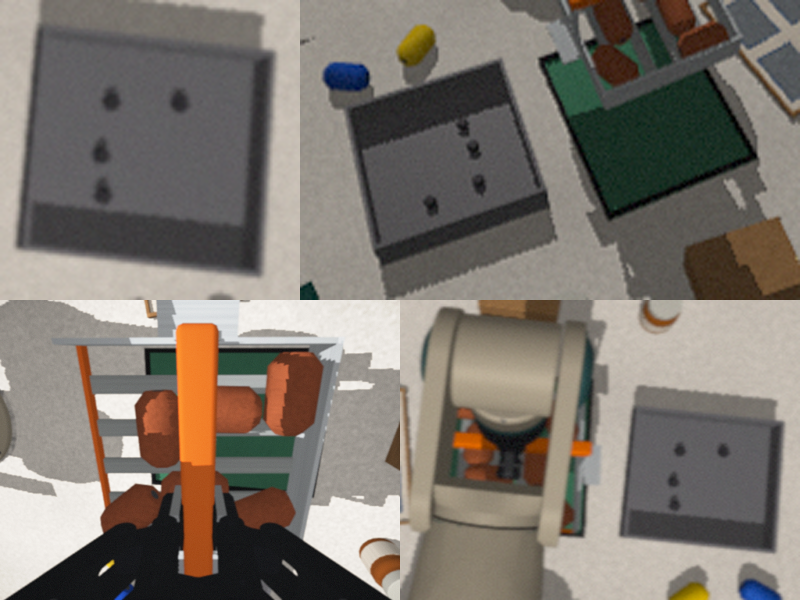

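```bash
python3 - <<'E'
from h import *
f=lambda i,w,h:cv2.resize(i,(w,h),interpolation=cv2.INTER_CUBIC)
a=cv2.imread('pics/scene0.png')[180:260,135:225];w=cv2.imread('pics/s3.png')[300:,:400];b=snap('scene')['image'][140:225,230:330,::-1]
cv2.imwrite('pics/s4.png',np.hstack([f(a,400,380),f(b,400,380)]))
E
```

```text
(no output)
```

View pics/s4.png

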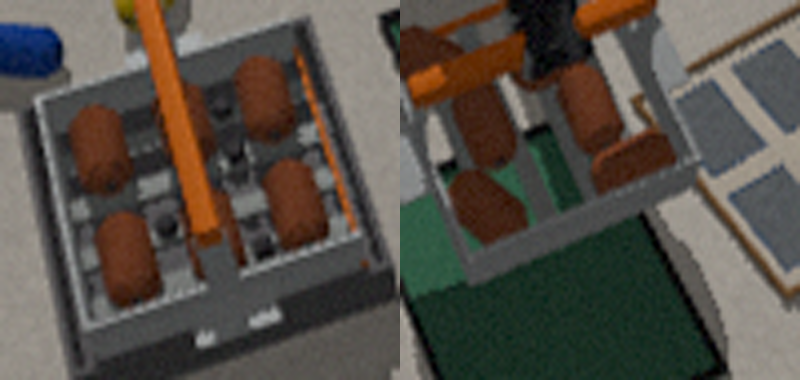

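All four pebbles from the start are in the pan, at pan-crop pixels (110,100), (180,100), (100,152) and (102,190), and the slats are clear. Next I pour toward the robot, retreating outward as I tip.

```bash
python3 - <<'E'
from h import *
def w(hx,hz,th,n):
    t=np.radians(th);return ((hx+19*np.sin(t),-17,hz-19*np.cos(t)),down(-2.6,-th),n,0)
e=plan([w(485,200,25,6),w(490,190,40,4),w(500,190,50,5),w(530,182,62,5)])
plan([w(560,178,77,6)],start=e)
E
```

```text
20 [-5.7, 0, 0, 0, 0, 11, 0, -5.6, 0, 0, 0, -2, 12, 0, -5.7, 0, 0, 0, -2, 11, 0, -5.6, 0, 0, 0, -4, 11, 0, -5.7, 0, 0, 0, -4, 10, 0, -5.7, 0, -0.1, 0, -6, 10, 0, -3.7, 0, 0, 0, 1, 3, 0, -3.8, 0, 0, 0, 2, 2, 0, -3.7, 0, 0, 0, 1, 3, 0, -3.8, 0, 0, 0, 0, 3, 0, -2, 0, 0, 0, 2, 1, 0, -2, 0, 0, 0, 2, 2, 0, -2, 0, 0, 1, 3, 1, 0, -2, 0, 0, 0, 2, 1, 0, -2, 0, 0, 0, 2, 2, 0, -2.4, 0, 0, 0, 3, 6, 0, -2.4, 0, 0, 1, 4, 5, 0, -2.4, 0, 0, 0, 2, 6, 0, -2.4, 0, 0, 0, 3, 6, 0, -2.4, 0, 0, 0, 3, 6, 0]
end [547. -17. 173.] [[0.468, 0.882], [-0.021, -0.04], [0.883, -0.469]]
6 [-2.5, 0, 0, 0, 3, 5, 0, -2.5, 0, 0, 1, 2, 4, 0, -2.5, 0, 0, 0, 2, 5, 0, -2.5, 0, 0, 0, 2, 5, 0, -2.5, 0, 0, 0, 1, 5, 0, -2.5, 0, 0, 1, 2, 5, 0]
end [579. -17. 174.] [[0.224, 0.974], [-0.01, -0.044], [0.975, -0.224]]
```

servo_tool --deltas '[-5.7,0,0,0,0,11,0,-5.6,0,0,0,-2,12,0,-5.7,0,0,0,-2,11,0,-5.6,0,0,0,-4,11,0,-5.7,0,0,0,-4,10,0,-5.7,0,0,0,-6,10,0,-3.7,0,0,0,1,3,0,-3.8,0,0,0,2,2,0,-3.7,0,0,0,1,3,0,-3.8,0,0,0,0,3,0,-2,0,0,0,2,1,0,-2,0,0,0,2,2,0,-2,0,0,1,3,1,0,-2,0,0,0,2,1,0,-2,0,0,0,2,2,0,-2.4,0,0,0,3,6,0,-2.4,0,0,1,4,5,0,-2.4,0,0,0,2,6,0,-2.4,0,0,0,3,6,0,-2.4,0,0,0,3,6,0]'

```text
time_s: 14.28
tool_pos: [546.4, -18.1, 172.1]
orientation: [0.372, 0.621, 0.592, 0.355]
ft_force: [1.0, 1.1, -5.4]
opening: 0.183
finger_force: 123.3
```

```bash
python3 - <<'E'
from h import *
p,r,s=tool();print(p,s['ft_force'],s['joints'].round(2),r.as_matrix()[:,1:].round(3).tolist())
t=snap('top')['image'];a=snap('wrist')['image'];b2=snap('scene')['image']
f=lambda i,w,h:cv2.resize(i[:,:,::-1],(w,h),interpolation=cv2.INTER_CUBIC)
cv2.imwrite('pics/s5.png',np.hstack([f(b2[110:260,190:340],400,400),f(t[120:300,180:330],360,400)]))
E
```

```text
[546.42879969 -18.05198426 172.06173778] [ 1.02114139  1.09430106 -5.42818998] [-0.15 -0.48  2.28  0.32  0.28 -0.36] [[0.471, 0.881], [-0.023, -0.041], [0.882, -0.471]]
```

View pics/s5.png

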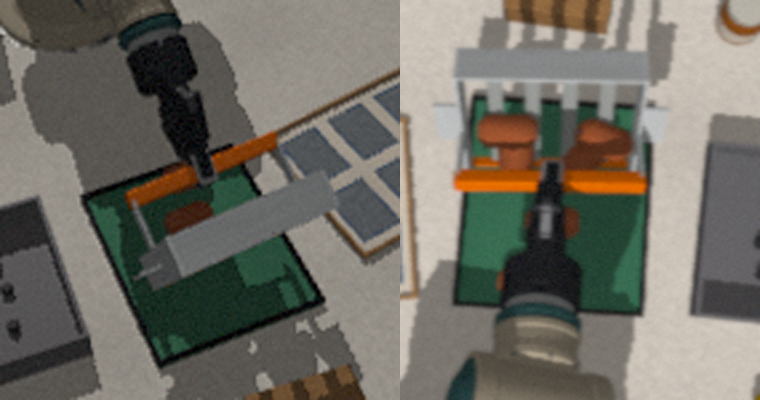

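servo_tool --deltas '[-2,0,0,0,5,9,0,-2,0,0,0,5,9,0,-2,0,0,0,4,9,0,-2,0,0,0,3,9,0,0,0,0,0,0,0,0,0,0,0,0,0,0,0,0,0,0,0,12,0,0,0,0,0,0,-12,0,0,0,0,0,0,12,0,0,0,0,0,0,-12,0,0,0,0,0,0,0,0,0]'

```text
time_s: 15.8
tool_pos: [569.7, -39.1, 195.4]
orientation: [0.393, 0.593, 0.58, 0.398]
ft_force: [-1.1, 0.1, -5.3]
opening: 0.191
finger_force: 123.7
```

```bash
cat > look.py <<'E'
from h import *
import sys
p,r,s=tool();print(s['time_s'],p.round(),s['ft_force'].round(1),s['joints'].round(2),np.degrees(np.arccos(-r.as_matrix()[2,2])).round(1))
t=snap('top')
im=t['image'];hsv=cv2.cvtColor(im,cv2.COLOR_RGB2HSV);H,S,V=[hsv[...,i].astype(int) for i in range(3)]
m=((H<9)&(S>110)&(V>60)&(V<200)).astype(np.uint8)
for k in cv2.findContours(m,0,cv2.CHAIN_APPROX_NONE)[0]:
    if cv2.contourArea(k)>30: print(cv2.contourArea(k),k[:,0].mean(0).round(),onz(t,*k[:,0].mean(0),19).round())
if len(sys.argv)>1:
    b2=snap('scene')['image'];f=lambda i,w,h:cv2.resize(i[:,:,::-1],(w,h),interpolation=cv2.INTER_CUBIC)
    cv2.imwrite('pics/'+sys.argv[1],np.hstack([f(b2[110:260,190:340],400,400),f(im[120:300,180:330],360,400)]))
E
python3 look.py
```

```text
15.8 [570. -39. 195.] [-1.1  0.1 -5.3] [-0.24 -0.42  2.24  1.01  0.26 -1.07] 68.0
```

```bash
python3 - <<'E'
from h import *
t=snap('top')['image'];a=snap('wrist')['image'];b2=snap('scene')['image']
f=lambda i,w,h:cv2.resize(i[:,:,::-1],(w,h),interpolation=cv2.INTER_CUBIC)
cv2.imwrite('pics/s6.png',np.vstack([np.hstack([f(b2[110:260,190:340],400,300),f(t[120:300,180:330],400,300)]),np.hstack([f(a,400,300),f(a,400,300)*0])]))
hsv=cv2.cvtColor(t,cv2.COLOR_RGB2HSV)
for u,v in((217,180),(230,175),(255,178)):print(hsv[v-3:v+4,u-3:u+4].reshape(-1,3)[::6].tolist())
E
```

```text
[[30, 2, 121], [14, 185, 143], [14, 230, 153], [13, 248, 151], [13, 201, 128], [15, 98, 112], [48, 10, 124], [98, 7, 155], [73, 117, 105]]
[[10, 180, 150], [9, 178, 152], [9, 172, 135], [9, 171, 97], [10, 176, 81], [11, 182, 91], [9, 116, 119], [10, 122, 146], [8, 163, 122]]
[[51, 72, 67], [15, 6, 81], [170, 9, 83], [6, 63, 97], [9, 173, 122], [14, 243, 129], [12, 191, 116], [10, 55, 83], [40, 69, 67]]
```

View pics/s6.png

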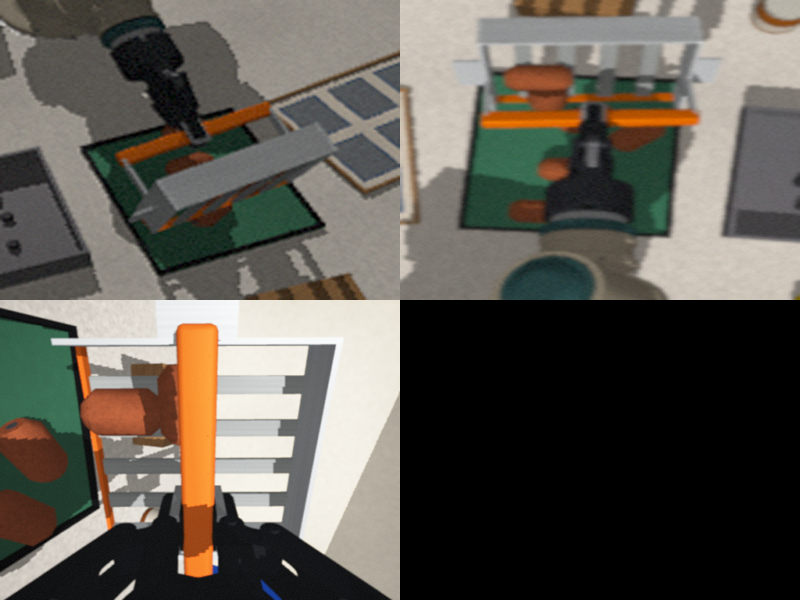

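servo_tool --deltas '[0,0,0,8,-25,0,0,0,0,0,6,25,0,0,0,0,0,6,-30,0,0,0,0,0,0,30,0,0,0,0,0,12,-30,0,0,0,0,0,-12,30,0,0,0,0,0,12,-30,0,0,0,0,0,-12,30,0,0,0,0,0,0,-30,0,0,0,0,0,0,30,0,0,0,0,0,0,0,0,0]'

```text
time_s: 17.38
tool_pos: [564.5, -35.8, 207.4]
orientation: [0.386, 0.588, 0.585, 0.404]
ft_force: [0.3, -0.2, -2.2]
opening: 0.188
finger_force: 123.9
```

```bash
sed -i 's/(H<9)&(S>110)&(V>60)&(V<200)/(H<12)\&(S>110)\&(S<200)\&(V>60)\&(V<200)/' look.py; python3 look.py
```

```text
17.375 [565. -36. 207.] [ 0.3 -0.2 -2.2] [-0.26 -0.46  2.25  0.96  0.31 -1.02] 67.9
120.0 [228. 246.] [419.  26.  19.]
37.0 [236. 231.] [463.   6.  19.]
295.5 [229. 210.] [522.  25.  19.]
145.0 [268. 202.] [550. -86.  19.]
```

```bash
python3 - <<'E'
from h import *
p,r,s=tool()
e=plan([((560,-35,262),r,2,0),((505,-20,275),down(-2.6,0),9,0),((495,-120,240),down(-40),6,0)])
plan([((480,-306,200),down(-95.6),8,0)],start=e)
E
```

```text
17 [0, 0, 0, 1, 25, -12, 0, 0, 0, 0, 1, 26, -13, 0, 7.5, -0.4, 0.2, 2, -1, -6, 0, 7.6, -0.3, 0.3, 1, -2, -6, 0, 7.5, -0.4, 0.2, 2, -3, -6, 0, 7.5, -0.3, 0.2, 2, -3, -5, 0, 7.5, -0.4, 0.3, 1, -4, -5, 0, 7.6, -0.3, 0.2, 2, -5, -4, 0, 7.5, -0.4, 0.2, 1, -5, -4, 0, 7.5, -0.3, 0.3, 2, -5, -3, 0, 7.5, -0.4, 0.2, 1, -6, -2, 0, 0, 0, 6.2, -17, -1, 6, 0, 0, 0, 6.3, -16, 1, 6, 0, 0, 0, 6.2, -17, 3, 5, 0, 0, 0, 6.2, -16, 4, 6, 0, 0, 0, 6.3, -16, 6, 6, 0, 0, 0, 6.2, -14, 8, 6, 0]
end [ 495. -120.  240.] [[0.766, 0.001], [-0.643, 0.0], [0.001, -1.0]]
8 [0, 0, 7, -19, 13, 5, 0, 0, 0, 6.9, -17, 16, 5, 0, 0, 0, 7, -16, 18, 5, 0, 0, 0, 6.9, -13, 19, 5, 0, 0, 0, 7, -10, 21, 5, 0, 0, 0, 6.9, -8, 22, 5, 0, 0, 0, 7, -5, 23, 5, 0, 0, 0, 6.9, -3, 23, 5, 0]
end [ 480. -306.  200.] [[-0.098, 0.001], [-0.995, 0.0], [-0.0, -1.0]]
```

servo_tool --deltas '[0,0,0,1,25,-12,0,0,0,0,1,26,-13,0,7.5,-0.4,0.2,2,-1,-6,0,7.6,-0.3,0.3,1,-2,-6,0,7.5,-0.4,0.2,2,-3,-6,0,7.5,-0.3,0.2,2,-3,-5,0,7.5,-0.4,0.3,1,-4,-5,0,7.6,-0.3,0.2,2,-5,-4,0,7.5,-0.4,0.2,1,-5,-4,0,7.5,-0.3,0.3,2,-5,-3,0,7.5,-0.4,0.2,1,-6,-2,0,0,0,6.2,-17,-1,6,0,0,0,6.3,-16,1,6,0,0,0,6.2,-17,3,5,0,0,0,6.2,-16,4,6,0,0,0,6.3,-16,6,6,0,0,0,6.2,-14,8,6,0,0,0,0,0,0,0,0]'

```text
time_s: 19.68
tool_pos: [494.6, -119.6, 237.0]
orientation: [-0.002, 0.906, 0.423, -0.001]
ft_force: [-0.3, 0.3, -2.4]
opening: 0.184
finger_force: 123.6
```

```bash
python3 look.py;python3 - <<'E'
from h import *
p,r,s=tool()
plan([((480,-306,190),down(-95.6),9,0),((480,-306.5,148),down(-95.6),3,0)])
E
```

```text
19.675 [ 495. -120.  237.] [-0.3  0.3 -2.4] [-0.31  0.01  1.43  0.    1.7   0.39] 0.3
209.5 [232. 246.] [419.  16.  19.]
122.0 [242. 232.] [460. -12.  19.]
276.5 [228. 210.] [524.  28.  19.]
12 [0, 0, 6.2, -17, 12, 5, 0, -0.1, 0, 6.2, -16, 14, 5, 0, 0, 0, 6.2, -14, 15, 6, 0, 0, 0, 6.2, -12, 17, 5, 0, 0, 0, 6.2, -10, 18, 5, 0, -0.1, 0, 6.2, -9, 19, 5, 0, 0, 0.1, 6.2, -6, 20, 6, 0, 0, 0, 6.2, -4, 20, 5, 0, 0, 0, 6.2, -2, 21, 5, 0, 0, 0, 0, 0, 0, 14, 0, 0, 0, 0, 0, 0, 14, 0, 0, 0, 0, 0, 1, 14, 0]
end [ 480. -307.  148.] [[-0.098, 0.001], [-0.995, 0.001], [-0.001, -1.0]]
```

servo_tool --deltas '[0,0,6.2,-17,12,5,0,0,0,6.2,-16,14,5,0,0,0,6.2,-14,15,6,0,0,0,6.2,-12,17,5,0,0,0,6.2,-10,18,5,0,0,0,6.2,-9,19,5,0,0,0,6.2,-6,20,6,0,0,0,6.2,-4,20,5,0,0,0,6.2,-2,21,5,0,0,0,0,0,0,14,0,0,0,0,0,0,14,0,0,0,0,0,1,14,0,0,0,0,0,0,0,0,0,0,0,0,0,0,0]'

```text
time_s: 21.48
tool_pos: [479.1, -307.1, 149.2]
orientation: [-0.0, 0.999, -0.05, -0.001]
ft_force: [0.0, -0.2, -1.6]
opening: 0.188
finger_force: 123.5
```

```bash
python3 - <<'E'
from h import *
p,r,s=tool();print(p,r.as_matrix()[:,1:].round(3).tolist(),s['ft_force'])
plan([((480,-306.5,116),down(-95.6),6,0)])
E
```

```text
[ 479.05706353 -307.12936226  149.21083508] [[-0.1, -0.002], [-0.995, 0.001], [-0.001, -1.0]] [ 0.02410043 -0.19011406 -1.628225  ]
6 [0, 0, 0, 0, 0, 6, 0, 0, 0, -0.1, 0, 0, 5, 0, 0, 0.1, 0, 0, 0, 6, 0, 0, 0, 0, 1, 0, 5, 0, 0, 0, 0, 0, -1, 6, 0, 0, 0, -0.1, 0, 0, 5, 0]
end [ 480. -306.  116.] [[-0.097, -0.0], [-0.995, 0.001], [-0.001, -1.0]]
```

Lower, checking the force before releasing.

servo_tool --deltas '[0,0,0,0,0,6,0,0,0,0,0,0,6,0,0,0,0,1,0,6,0,0,0,0,0,0,6,0,0,0,0,0,0,5,0,0,0,0,0,0,3,0,0,0,0,0,0,0,0,0,0,0,0,0,0,0]'

```text
time_s: 22.48
tool_pos: [481.9, -308.0, 119.7]
orientation: [0.001, 0.999, -0.05, 0.002]
ft_force: [5.4, -0.6, 7.6]
opening: 0.185
finger_force: 125.0
```

servo_tool --deltas '[0,0,0,0,0,0,0.3,0,0,0,0,0,0,0.5,0,0,0,0,0,0,1,0,0,0,0,0,0,1,0,0,0,0,0,0,1,0,0,0,0,0,0,1,0,0,0,0,0,-20,1,0,0,0,0,0,-30,1,0,0,0,0,0,-30,1,0,0,0,0,0,-20,1,0,0,0,0,0,0,1]' --squeeze 40

```text
time_s: 23.85
tool_pos: [480.6, -307.8, 218.5]
orientation: [0.001, 0.999, -0.051, 0.0]
ft_force: [-0.0, 0.4, -0.2]
opening: 1.001
finger_force: 0.0
```

```bash
python3 - <<'E'
from h import *
a=snap('wrist');t=snap('top');b2=snap('scene')
f=lambda i,w,h:cv2.resize(i['image'][h[1]:h[3],h[0]:h[2],::-1],w,interpolation=cv2.INTER_CUBIC)
cv2.imwrite('pics/s7.png',np.vstack([np.hstack([f(a,(400,300),(0,0,512,384)),f(t,(400,300),(190,150,300,280))]),np.hstack([f(b2,(400,300),(125,160,235,270)),f(b2,(400,300),(210,155,320,255))])]))
c=a;hsv=cv2.cvtColor(c['image'],cv2.COLOR_RGB2HSV);H,S,V=[hsv[...,i].astype(int) for i in range(3)]
m=((H>5)&(H<18)&(S>200)&(V>120)).astype(np.uint8)
for k in cv2.findContours(m,0,cv2.CHAIN_APPROX_NONE)[0]:
    if cv2.contourArea(k)>100:
        for z in(145,42):
            b=cv2.minAreaRect(np.array([onz(c,u,v,z)[:2] for u,v in k[:,0]],np.float32));print(z,np.round(b[0]),np.round(b[1]),round(b[2],1),k[:,0].min(0),k[:,0].max(0))
E
```

```text
145 [ 517. -245.] [  4. 122.] 84.2 [151  74] [171 241]
42 [ 496. -212.] [  6. 180.] 84.2 [151  74] [171 241]
145 [ 486. -308.] [ 18. 193.] 84.2 [240  55] [265 305]
42 [ 450. -304.] [ 26. 285.] 84.2 [240  55] [265 305]
```

View pics/s7.png

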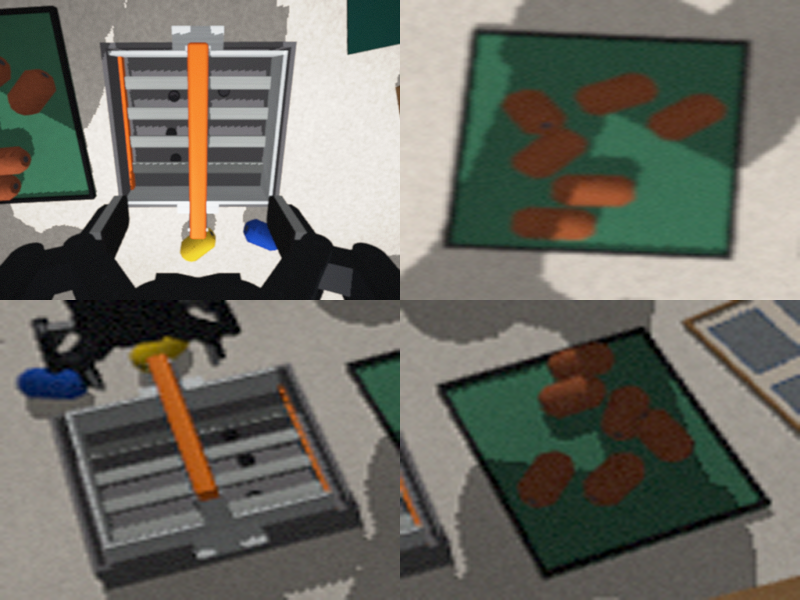

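Basket reseated: its handle and lip are square to the pan, offset about 6 mm in x, and the four pebbles lie beneath. All six finds lie in the green tray, at top-crop pixels (535,112), (550,152), (617,92), (687,117), (593,190) and (555,222). Now I measure them.

```bash
cat > finds.py <<'E'
from h import *
def segs(t,z=22,roi=(195,155,295,270)):
    im=t['image'];hsv=cv2.cvtColor(im,cv2.COLOR_RGB2HSV);H,S,V=[hsv[...,i].astype(int) for i in range(3)]
    m=((H<17)&(S>90)&(V>30)).astype(np.uint8);M=np.zeros_like(m);x0,y0,x1,y1=roi;M[y0:y1,x0:x1]=m[y0:y1,x0:x1]
    M=cv2.morphologyEx(M,cv2.MORPH_OPEN,np.ones((3,3)))
    o=[]
    for k in cv2.findContours(M,0,cv2.CHAIN_APPROX_NONE)[0]:
        if cv2.contourArea(k)<60: continue
        P=np.array([onz(t,u,v,z)[:2] for u,v in k[:,0]],np.float32);b=cv2.minAreaRect(P)
        w,h=b[1];a=b[2] if w>h else b[2]-90
        o.append((np.round(b[0]),np.round(sorted(b[1])),round((a+90)%180-90),k[:,0].mean(0).round()))
    return o
if __name__=='__main__':
    import sys
    t=snap('top')
    for o in segs(t):print(*o)
    if len(sys.argv)>1:
        print('finds tray')
        for o in segs(t,22,(97,180,183,256)):print(*o)
E
python3 finds.py
```

```text
[440.  -1.] [ 61. 104.] -37 [237. 239.]
[555. -88.] [38. 65.] -49 [268. 200.]
[532.  24.] [ 57. 109.] 7 [228. 208.]
[583. -31.] [38. 63.] -62 [249. 190.]
```

```bash
cat >> h.py <<'E'
_c,_s=np.cos(np.radians(6.1)),np.sin(np.radians(6.1))
def field(x,y): return np.array([501.7+_c*x-_s*y,290.5+_s*x+_c*y])
def place(find,grip,f):
    """tcp xy so that find centre ends at field f; returns xy (tool y goes to 96.1; find axis = tool x line)"""
E
python3 - <<'E'
from h import *
e=plan([((480,-200,200),down(-60),4,1),((579,-24,150),down(28),12,0.65)])
plan([((579,-24,60),down(28),3,0.65),((579,-24,5),down(28),4,0.65)],start=e)
E
```

```text
16 [-0.1, 0.1, -9, -3, -27, 4, 1, 0, 0, -8.9, 2, -26, 4, 1, -0.1, 0.1, -9, 6, -26, 3, 1, 0, 0.1, -8.9, 10, -25, 4, 1, 0, 0, -7.3, 14, -9, 4, 0.65, 0, 0, -7.4, 16, -6, 4, 0.65, 0, 0, -7.3, 16, -5, 5, 0.65, 0, 0, -7.3, 17, -3, 4, 0.65, 0, 0, -7.4, 16, 0, 4, 0.65, 0, 0, -7.3, 17, 2, 4, 0.65, 0, 0, -7.3, 17, 4, 4, 0.65, 0, 0, -7.4, 15, 5, 5, 0.65, 0, 0, -7.3, 15, 8, 4, 0.65, 0, 0, -7.3, 14, 10, 4, 0.65, 0, 0, -7.4, 12, 11, 4, 0.65, 0, 0, -7.3, 11, 13, 4, 0.65]
end [579. -24. 150.] [[0.883, 0.001], [0.469, 0.0], [0.001, -1.0]]
7 [0, 0, 0, 0, 0, 30, 0.65, 0, 0, 0, 0, 0, 30, 0.65, 0, 0, 0, 0, 0, 30, 0.65, 0, 0, 0, 0, 0, 14, 0.65, 0, 0, 0, 0, 0, 14, 0.65, 0, 0, 0, 0, 0, 14, 0.65, 0, 0, 0, 0, 0, 13, 0.65]
end [579. -24.   5.] [[0.883, 0.001], [0.469, 0.0], [0.001, -1.0]]
```

servo_tool --deltas '[0,0,-9,-3,-27,4,1,0,0,-9,2,-26,4,1,0,0,-9,6,-26,3,1,0,0,-9,10,-25,4,1,0,0,-7.3,14,-9,4,0.65,0,0,-7.4,16,-6,4,0.65,0,0,-7.3,16,-5,5,0.65,0,0,-7.3,17,-3,4,0.65,0,0,-7.4,16,0,4,0.65,0,0,-7.3,17,2,4,0.65,0,0,-7.3,17,4,4,0.65,0,0,-7.4,15,5,5,0.65,0,0,-7.3,15,8,4,0.65,0,0,-7.3,14,10,4,0.65,0,0,-7.4,12,11,4,0.65,0,0,-7.3,11,13,4,0.65,0,0,0,0,0,0,0.65]'

```text
time_s: 26.18
tool_pos: [577.9, -23.4, 150.2]
orientation: [-0.003, 0.513, 0.858, -0.001]
ft_force: [0.3, -0.6, -0.4]
opening: 0.65
finger_force: 0.0
```

```bash
cat > wr.py <<'E'
from finds import *
p,r,s=tool();print(s['time_s'],p.round(1),'yaw_y',np.degrees(np.arctan2(*r.as_matrix()[[1,0],1])).round(1),round(s['opening'],2))
c=snap('wrist')
for o in segs(c,23,(0,0,512,384)):
    if o[1][1]<130:print(*o)
E
python3 wr.py; cp pics/s7.png /tmp; python3 -c "
from h import *
snap('wrist','w2.png')"
```

```text
26.175 [577.9 -23.4 150.2] yaw_y 28.2 0.65
[ 436. -224.] [ 8. 84.] -6 [ 38. 285.]
[556. -88.] [42. 73.] -50 [201. 228.]
[585. -30.] [38. 70.] -63 [255. 191.]
[533.  26.] [ 62. 113.] 8 [233. 105.]
[439.   1.] [ 68. 111.] -36 [118.  79.]
[623. 164.] [ 6. 20.] 28 [421.   3.]
```

View pics/w2.png

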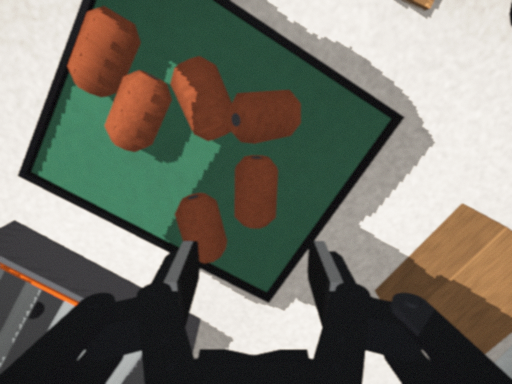

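Wrist view: A at (255,191) is between the open fingers, B at (201,228), and the touching pair at (205,97) and (265,117). The other pair is at (104,52) and (138,110). I descend on A.

servo_tool --deltas '[0,0,0,1,2,35,0.65,0,0,0,0,0,35,0.65,0,0,0,0,0,30,0.65,0,0,0,0,0,20,0.65,0,0,0,0,0,15,0.65,0,0,0,0,0,10,0.65,0,0,0,0,0,0,0.65,0,0,0,0,0,0,0.2,0,0,0,0,0,0,0.2,0,0,0,0,0,0,0.2,0,0,0,0,0,0,0.2]' --squeeze 40

```text
time_s: 27.65
tool_pos: [579.9, -22.2, 7.9]
orientation: [-0.001, 0.514, 0.858, 0.0]
ft_force: [-1.0, 0.3, 5.1]
opening: 0.439
finger_force: 40.6
```

```bash
python3 - <<'E'
from h import *
p,r,s=tool();print(p.round(1),s['opening'],s['finger_force'])
# A centre assumed (585,-30), axis -62
off=np.dot(np.array([585,-30])-p[:2],[np.cos(np.radians(-62)),np.sin(np.radians(-62))]);print('off',off)
f=field(55,86)-off*np.array([_c,_s]);print(f) if 0 else None
import h
f=field(55,86)-off*np.array([h._c,h._s]);print(f)
yaw=96.1
e=plan([((*p[:2],110),r,3,.2),((*f,110),down(yaw),15,.2)],cyl=False)
plan([((*f,6),down(yaw),6,.2)],start=e)
E
```

```text
[579.9 -22.2   7.9] 0.438693439658887 40.60423786751926
off 9.301702465492246Traceback (most recent call last):
  File "<stdin>", line 5, in <module>
NameError: name '_c' is not defined
```

```bash
cat > carry.py <<'E'
# usage: carry.py findx findy findaxis fx fy [open yaw]
import h; from h import *; import sys
a=list(map(float,sys.argv[1:]));p,r,s=tool();th=np.radians(a[2])
print(p.round(1),round(s['opening'],3),s['finger_force'])
off=np.dot(np.array(a[:2])-p[:2],[np.cos(th),np.sin(th)])
xh=r.as_matrix()[:2,0]; sg=np.sign(xh@[np.cos(th),np.sin(th)])  # find axis dir relative to tool x
yaws=[6.1+90,6.1-90];cur=np.degrees(np.arctan2(r.as_matrix()[1,1],r.as_matrix()[0,1]))
yaw=a[5] if len(a)>5 else min(yaws,key=lambda y:abs((y-cur+180)%360-180))
Q=down(yaw);f=field(a[3],a[4])-off*sg*Q.as_matrix()[:2,0]
print('off',off,'tcp',f.round(1),'turn',((yaw-cur+180)%360-180))
n=max(12,int(abs((yaw-cur+180)%360-180)/7.5)+1,int(np.hypot(*(f-p[:2]))/35)+1)
e=plan([((*p[:2],p[2]+95),r,3,.2),((*f,105),Q,n,.2)])
E
python3 carry.py 585 -30 -62 55 86
```

```text
[579.9 -22.2   7.9] 0.439 40.60423786751926
off 9.301702465492246 tcp [538.  380.9] turn 67.9063342480008
15 [0, 0, 0, 0, 0, -32, 0.2, 0, 0, 0, 0, 0, -31, 0.2, 0, 0, 0, 0, 0, -32, 0.2, 0, 0, -5.7, 31, 13, 0, 0.2, 0, 0, -5.6, 30, 16, 0, 0.2, 0, 0, -5.7, 28, 18, 0, 0.2, 0, 0, -5.6, 26, 22, -1, 0.2, 0, 0, -5.7, 24, 24, 0, 0.2, 0, 0, -5.7, 22, 26, 0, 0.2, 0, 0, -5.6, 19, 28, 0, 0.2, 0, 0, -5.7, 16, 30, 0, 0.2, 0, 0, -5.6, 13, 31, 0, 0.2, 0, 0, -5.7, 9, 32, 0, 0.2, 0.1, 0, -5.6, 7, 33, -1, 0.2, 0, -0.1, -5.7, 3, 34, 0, 0.2]
end [538. 381. 105.] [[-0.106, 0.001], [0.994, -0.001], [-0.001, -1.0]]
```

servo_tool --deltas '[0,0,0,0,0,-32,0.2,0,0,0,0,0,-31,0.2,0,0,0,0,0,-32,0.2,0,0,-5.7,31,13,0,0.2,0,0,-5.6,30,16,0,0.2,0,0,-5.7,28,18,0,0.2,0,0,-5.6,26,22,0,0.2,0,0,-5.7,24,24,0,0.2,0,0,-5.7,22,26,0,0.2,0,0,-5.6,19,28,0,0.2,0,0,-5.7,16,30,0,0.2,0,0,-5.6,13,31,0,0.2,0,0,-5.7,9,32,0,0.2,0,0,-5.6,7,33,0,0.2,0,0,-5.7,3,34,0,0.2,0,0,0,0,0,10,0.2,0,0,0,0,0,10,0.2]'

```text
time_s: 29.78
tool_pos: [537.4, 380.4, 81.0]
orientation: [-0.002, -0.053, 0.999, 0.0]
ft_force: [0.4, -0.9, -1.0]
opening: 0.437
finger_force: 40.2
```

servo_tool --deltas '[0,0,0,0,0,30,0.2,0,0,0,0,0,20,0.2,0,0,0,0,0,14,0.2,0,0,0,0,0,7,0.2,0,0,0,0,0,1,0.2,0,0,0,0,0,0,0.5,0,0,0,0,0,0,0.6,0,0,0,0,0,0,0.65,0,0,0,0,0,0,0.65,0,0,0,0,0,-20,0.65,0,0,0,0,0,-40,0.65,0,0,0,0,0,-40,0.65]'

```text
time_s: 31.28
tool_pos: [537.8, 381.2, 113.1]
orientation: [-0.001, -0.053, 0.999, 0.001]
ft_force: [0.9, -1.1, 0.1]
opening: 0.649
finger_force: 0.0
```

```bash
python3 finds.py x; cat > goto.py <<'E'
# goto.py x y yaw z open : approach above
from h import *; import sys
x,y,yaw,z,o=map(float,sys.argv[1:6]);p,r,s=tool()
cur=np.degrees(np.arctan2(r.as_matrix()[1,1],r.as_matrix()[0,1]));d=abs((yaw-cur+180)%360-180)
n=max(int(d/8)+1,int(np.hypot(x-p[0],y-p[1])/38)+1,3)
plan([((x,y,z),down(yaw),n,o)])
E
python3 goto.py 555 -88 40 100 0.65
```

```text
[419.  16.] [37. 60.] -89 [232. 247.]
[461. -14.] [34. 60.] -89 [243. 232.]
[554. -88.] [38. 66.] -50 [268. 200.]
[532.  24.] [ 57. 109.] 7 [228. 207.]
finds tray
[544. 382.] [40. 62.] 4 [107. 201.]
13 [0, 0, 4.3, 3, -36, 1, 0.65, 0.1, 0, 4.3, 0, -36, 2, 0.65, 0, 0, 4.3, -3, -36, 1, 0.65, 0.1, 0.1, 4.4, -6, -36, 1, 0.65, 0, 0, 4.3, -8, -36, 2, 0.65, 0.1, 0, 4.3, -10, -34, 1, 0.65, 0, 0, 4.3, -14, -34, 2, 0.65, 0, 0, 4.3, -16, -32, 1, 0.65, 0.1, 0, 4.3, -18, -32, 2, 0.65, 0, 0.1, 4.4, -20, -30, 1, 0.65, 0.1, 0, 4.3, -23, -28, 2, 0.65, 0, 0, 4.3, -25, -26, 1, 0.65, 0.1, 0, 4.3, -27, -25, 2, 0.65]
end [555. -89. 100.] [[0.766, -0.0], [0.643, -0.001], [-0.001, -1.0]]
```

servo_tool --deltas '[0,0,4.3,3,-36,1,0.65,0,0,4.3,0,-36,2,0.65,0,0,4.3,-3,-36,1,0.65,0,0,4.4,-6,-36,1,0.65,0,0,4.3,-8,-36,2,0.65,0,0,4.3,-10,-34,1,0.65,0,0,4.3,-14,-34,2,0.65,0,0,4.3,-16,-32,1,0.65,0,0,4.3,-18,-32,2,0.65,0,0,4.4,-20,-30,1,0.65,0,0,4.3,-23,-28,2,0.65,0,0,4.3,-25,-26,1,0.65,0,0,4.3,-27,-25,2,0.65,0,0,0,0,0,0,0.65,0,0,0,0,0,35,0.65,0,0,0,0,0,32,0.65,0,0,0,0,0,15,0.65,0,0,0,0,0,10,0.65]'

```text
time_s: 33.58
tool_pos: [552.8, -89.5, -0.4]
orientation: [-0.001, 0.422, 0.906, 0.0]
ft_force: [-24.2, 8.5, 66.2]
opening: 0.65
finger_force: 34.7
```

servo_tool --deltas '[0,0,0,0,0,0,0.65,0,0,0,0,0,0,0.2,0,0,0,0,0,0,0.2,0,0,0,0,0,0,0.2,0,0,0,0,0,0,0.2]'

```text
time_s: 34.2
tool_pos: [555.0, -90.5, 2.9]
orientation: [0.002, 0.423, 0.906, 0.001]
ft_force: [-1.2, 0.3, 14.6]
opening: 0.438
finger_force: 46.9
```

```bash
python3 carry.py 555 -88 -50 55 0
```

```text
[555.  -90.5   2.9] 0.438 46.87935617766925
off -1.904861042702808 tcp [558.3 296.5] turn 56.085526207398885
15 [0, 0, 0, 0, 0, -32, 0.2, 0, 0, 0, 0, 0, -31, 0.2, 0, 0, 0, 0, 0, -32, 0.2, 0, 0, -4.7, 24, 21, -1, 0.2, 0, 0, -4.6, 23, 23, 0, 0.2, 0, 0.1, -4.7, 21, 25, -1, 0.2, 0, 0, -4.7, 19, 26, 0, 0.2, 0, 0, -4.7, 16, 28, -1, 0.2, 0, 0, -4.6, 14, 29, -1, 0.2, 0, 0, -4.7, 12, 30, 0, 0.2, 0, 0.1, -4.7, 10, 31, -1, 0.2, 0, 0, -4.7, 6, 31, 0, 0.2, 0, 0, -4.6, 4, 32, -1, 0.2, 0, 0, -4.7, 2, 32, 0, 0.2, 0, 0.1, -4.7, -1, 33, -1, 0.2]
end [558. 297. 105.] [[-0.107, -0.001], [0.994, 0.001], [0.001, -1.0]]
```

servo_tool --deltas '[0,0,0,0,0,-32,0.2,0,0,0,0,0,-31,0.2,0,0,0,0,0,-32,0.2,0,0,-4.7,24,21,0,0.2,0,0,-4.6,23,23,0,0.2,0,0,-4.7,21,25,0,0.2,0,0,-4.7,19,26,0,0.2,0,0,-4.7,16,28,0,0.2,0,0,-4.6,14,29,0,0.2,0,0,-4.7,12,30,0,0.2,0,0,-4.7,10,31,0,0.2,0,0,-4.7,6,31,0,0.2,0,0,-4.6,4,32,0,0.2,0,0,-4.7,2,32,0,0.2,0,0,-4.7,-1,33,0,0.2,0,0,0,0,0,20,0.2,0,0,0,0,0,20,0.2,0,0,0,0,0,20,0.2,0,0,0,0,0,0,0.2]'

```text
time_s: 36.58
tool_pos: [554.7, 296.0, 31.2]
orientation: [-0.004, -0.053, 0.999, -0.0]
ft_force: [-0.3, 0.5, -0.6]
opening: 0.437
finger_force: 40.8
```

servo_tool --deltas '[0,0,0,-2,0,15,0.2,0,0,0,0,0,8,0.2,0,0,0,0,0,3,0.2,0,0,0,0,0,0,0.2,0,0,0,0,0,-2,0.5,0,0,0,0,0,0,0.6,0,0,0,0,0,0,0.65,0,0,0,0,0,-20,0.65,0,0,0,0,0,-40,0.65,0,0,0,0,0,-40,0.65]'

```text
time_s: 37.83
tool_pos: [558.3, 297.6, 113.0]
orientation: [-0.001, -0.053, 0.999, 0.001]
ft_force: [0.3, 0.7, 0.5]
opening: 0.649
finger_force: 0.0
```

```bash
python3 finds.py x; python3 goto.py 461 -14 0 80 0.65
```

```text
[419.  16.] [37. 60.] -89 [232. 247.]
[461. -14.] [34. 60.] -89 [243. 232.]
[533.  24.] [ 56. 109.] 9 [228. 207.]
finds tray
[548. 297.] [38. 50.] 4 [136. 199.]
13 [0, 0, 7.4, 10, -23, 3, 0.65, 0.1, 0, 7.4, 7, -24, 3, 0.65, 0, 0, 7.4, 4, -25, 3, 0.65, 0.1, 0, 7.4, 1, -26, 3, 0.65, 0, 0, 7.4, -3, -25, 3, 0.65, 0.1, 0, 7.4, -5, -24, 3, 0.65, 0, 0, 7.3, -9, -24, 3, 0.65, 0.1, 0, 7.4, -12, -22, 3, 0.65, 0, 0.1, 7.4, -15, -21, 3, 0.65, 0.1, 0, 7.4, -17, -19, 3, 0.65, 0, 0, 7.4, -19, -16, 3, 0.65, 0.1, 0, 7.4, -21, -13, 3, 0.65, 0, 0, 7.4, -23, -11, 3, 0.65]
end [461. -14.  80.] [[1.0, 0.0], [-0.0, 0.0], [0.0, -1.0]]
```

servo_tool --deltas '[0,0,7.4,10,-24,3,0.6,0,0,7.4,7,-25,3,0.6,0,0,7.4,4,-26,3,0.6,0,0,7.4,1,-27,3,0.6,0,0,7.4,-3,-27,3,0.6,0,0,7.4,-6,-25,3,0.6,0,0,7.3,-10,-25,3,0.6,0,0,7.4,-13,-23,3,0.6,0,0,7.4,-16,-22,3,0.6,0,0,7.4,-19,-19,3,0.6,0,0,7.4,-21,-16,3,0.6,0,0,7.4,-23,-13,3,0.6,0,0,7.4,-25,-11,3,0.6,0,0,0,0,0,0,0.6]'

```text
time_s: 39.62
tool_pos: [459.8, -34.9, 72.2]
orientation: [-0.001, 0.708, 0.706, -0.0]
ft_force: [-0.2, 1.0, 0.2]
opening: 0.598
finger_force: 0.0
```

```bash
python3 wr.py
```

```text
39.625 [459.8 -34.9  72.2] yaw_y -0.1 0.6
[462. -16.] [39. 70.] 90 [256. 186.]
[420.  14.] [41. 67.] 88 [187. 139.]
[536.  25.] [ 63. 117.] 9 [380. 119.]
```

servo_tool --deltas '[0,0,0,2,2,20,0.6,0,0,0,0,0,20,0.6,0,0,0,0,0,14,0.6,0,0,0,0,0,9,0.6,0,0,0,0,0,0,0.6,0,0,0,0,0,0,0.2,0,0,0,0,0,0,0.2,0,0,0,0,0,0,0.2,0,0,0,0,0,0,0.2]'

```text
time_s: 40.8
tool_pos: [462.2, -31.8, 8.9]
orientation: [-0.001, 0.707, 0.707, -0.0]
ft_force: [-0.4, 0.2, 5.1]
opening: 0.435
finger_force: 40.7
```

```bash
python3 carry.py 462 -16 90 -55 86
```

```text
[462.2 -31.8   8.9] 0.435 40.734341223724186
off 15.805484039422431 tcp [422.2 368.5] turn -83.89003823552123
15 [0, 0, 0, 0, 0, -32, 0.2, 0, 0, 0, 0, 0, -31, 0.2, 0, 0, 0, 0, 0, -32, 0.2, 0, 0, 7, 33, -3, 0, 0.2, 0, 0, 7, 33, -8, 0, 0.2, 0, 0, 7, 32, -11, 0, 0.2, 0, 0, 7, 30, -15, 0, 0.2, 0, 0, 7, 27, -19, 0, 0.2, 0, 0, 6.9, 26, -22, 0, 0.2, 0, 0, 7, 22, -24, 0, 0.2, -0.1, 0, 7, 20, -28, 0, 0.2, 0, 0, 7, 16, -29, -1, 0.2, 0, 0, 7, 12, -32, 0, 0.2, 0, 0, 7, 8, -32, 0, 0.2, 0, 0, 7, 5, -33, 0, 0.2]
end [423. 368. 105.] [[0.106, -0.0], [-0.994, -0.0], [0.0, -1.0]]
```

servo_tool --deltas '[0,0,0,0,0,-32,0.2,0,0,0,0,0,-31,0.2,0,0,0,0,0,-32,0.2,0,0,7,33,-3,0,0.2,0,0,7,33,-8,0,0.2,0,0,7,32,-11,0,0.2,0,0,7,30,-15,0,0.2,0,0,7,27,-19,0,0.2,0,0,6.9,26,-22,0,0.2,0,0,7,22,-24,0,0.2,0,0,7,20,-28,0,0.2,0,0,7,16,-29,0,0.2,0,0,7,12,-32,0,0.2,0,0,7,8,-32,0,0.2,0,0,7,5,-33,0,0.2,0,0,0,0,0,30,0.2,0,0,0,0,0,30,0.2,0,0,0,0,0,10,0.2,0,0,0,0,0,0,0.2]'

```text
time_s: 43.18
tool_pos: [421.6, 368.2, 33.3]
orientation: [-0.0, 0.999, 0.053, -0.002]
ft_force: [0.5, -0.8, 0.2]
opening: 0.437
finger_force: 40.4
```

servo_tool --deltas '[0,0,0,0,0,13,0.2,0,0,0,0,0,7,0.2,0,0,0,0,0,3,0.2,0,0,0,0,0,0,0.2,0,0,0,0,0,0,0.5,0,0,0,0,0,0,0.6,0,0,0,0,0,0,0.65,0,0,0,0,0,-20,0.65,0,0,0,0,0,-40,0.65,0,0,0,0,0,-30,0.65]'

```text
time_s: 44.42
tool_pos: [422.4, 368.6, 102.5]
orientation: [-0.001, 0.999, 0.053, -0.001]
ft_force: [0.9, 0.1, 0.6]
opening: 0.65
finger_force: 0.0
```

```bash
python3 finds.py x; python3 goto.py 427 20 0 90 0.65
```

```text
[419.  15.] [37. 63.] -89 [232. 247.]
[532.  24.] [ 57. 109.] 7 [228. 207.]
finds tray
[437. 371.] [40. 63.] 4 [108. 238.]
[546. 381.] [37. 65.] 4 [106. 200.]
[555. 298.] [38. 63.] 4 [135. 198.]
11 [0, 0, -7.6, -3, 32, 1, 0.65, 0, -0.1, -7.7, -7, 31, 2, 0.65, 0, 0, -7.6, -12, 29, 1, 0.65, 0, -0.1, -7.6, -15, 28, 1, 0.65, 0, 0, -7.6, -19, 26, 2, 0.65, 0, 0, -7.7, -22, 23, 1, 0.65, 0, -0.1, -7.6, -24, 20, 2, 0.65, -0.1, 0, -7.6, -28, 16, 1, 0.65, 0, -0.1, -7.6, -29, 13, 2, 0.65, 0, 0, -7.7, -30, 9, 1, 0.65, 0, 0, -7.6, -32, 4, 2, 0.65]
end [427.  20.  90.] [[1.0, 0.0], [-0.0, 0.001], [0.0, -1.0]]
```

servo_tool --deltas '[0,0,-7.6,-3,32,1,0.65,0,0,-7.7,-7,31,2,0.65,0,0,-7.6,-12,29,1,0.65,0,0,-7.6,-15,28,1,0.65,0,0,-7.6,-19,26,2,0.65,0,0,-7.7,-22,23,1,0.65,0,0,-7.6,-24,20,2,0.65,0,0,-7.6,-28,16,1,0.65,0,0,-7.6,-29,13,2,0.65,0,0,-7.7,-30,9,1,0.65,0,0,-7.6,-34,0,2,0.65,0,0,0,0,-3,0,0.65,0,0,0,0,0,0,0.65]'

```text
time_s: 46.1
tool_pos: [417.7, 17.4, 84.3]
orientation: [-0.001, 0.708, 0.706, -0.0]
ft_force: [0.0, 0.0, 0.6]
opening: 0.648
finger_force: 0.0
```

```bash
python3 wr.py
```

```text
46.1 [417.7  17.4  84.3] yaw_y -0.1 0.65
[421.  14.] [39. 72.] 88 [257. 211.]
[536.  25.] [ 65. 119.] 8 [422. 197.]
[426. 145.] [ 6. 53.] 0 [264.   3.]
```

servo_tool --deltas '[0,0,-1,-3,3,25,0.65,0,0,0,0,0,22,0.65,0,0,0,0,0,13,0.65,0,0,0,0,0,7,0.65,0,0,0,0,0,0,0.65,0,0,0,0,0,0,0.2,0,0,0,0,0,0,0.2,0,0,0,0,0,0,0.2,0,0,0,0,0,0,0.2]'

```text
time_s: 47.28
tool_pos: [421.4, 14.1, 18.3]
orientation: [-0.001, 0.701, 0.713, 0.0]
ft_force: [-1.8, 0.4, 6.4]
opening: 0.433
finger_force: 40.3
```

```bash
python3 carry.py 421 14 89 -55 0
```

```text
[421.4  14.1  18.3] 0.433 40.27370128475013
off -0.11292687903988073 tcp [447.1 284.7] turn -84.88892870120263
15 [0, 0, 0, 0, 0, -32, 0.2, 0, 0, 0, 0, 0, -31, 0.2, 0, 0, 0, 0, 0, -32, 0.2, 0, 0, 7.1, 23, 3, 1, 0.2, 0, 0, 7, 22, -1, 0, 0.2, 0, 0, 7.1, 23, -3, 1, 0.2, 0, 0, 7.1, 22, -5, 1, 0.2, 0, 0, 7.1, 21, -9, 1, 0.2, 0, 0, 7, 19, -11, 0, 0.2, 0, 0, 7.1, 19, -13, 1, 0.2, -0.1, 0, 7.1, 16, -16, 1, 0.2, 0, 0, 7.1, 15, -17, 0, 0.2, 0, 0, 7, 12, -19, 1, 0.2, 0, 0, 7.1, 10, -20, 1, 0.2, 0, 0, 7.1, 7, -22, 0, 0.2]
end [447. 285. 105.] [[0.106, 0.0], [-0.994, -0.0], [0.0, -1.0]]
```

servo_tool --deltas '[0,0,0,0,0,-32,0.2,0,0,0,0,0,-31,0.2,0,0,0,0,0,-32,0.2,0,0,7.1,23,3,0,0.2,0,0,7,22,-1,0,0.2,0,0,7.1,23,-3,0,0.2,0,0,7.1,22,-5,0,0.2,0,0,7.1,21,-9,0,0.2,0,0,7,19,-11,0,0.2,0,0,7.1,19,-13,0,0.2,0,0,7.1,16,-16,0,0.2,0,0,7.1,15,-17,0,0.2,0,0,7,12,-19,0,0.2,0,0,7.1,10,-20,0,0.2,0,0,7.1,7,-22,0,0.2,0,0,0,0,0,30,0.2,0,0,0,0,0,30,0.2,0,0,0,0,0,10,0.2,0,0,0,0,0,0,0.2]'

```text
time_s: 49.65
tool_pos: [446.1, 284.6, 42.3]
orientation: [-0.0, 0.999, 0.053, -0.002]
ft_force: [-0.6, 0.1, 0.0]
opening: 0.436
finger_force: 40.0
```

servo_tool --deltas '[0,0,0,0,0,13,0.2,0,0,0,0,0,8,0.2,0,0,0,0,0,4,0.2,0,0,0,0,0,0,0.2,0,0,0,0,0,0,0.5,0,0,0,0,0,0,0.6,0,0,0,0,0,0,0.65,0,0,0,0,0,-20,0.65,0,0,0,0,0,-40,0.65,0,0,0,0,0,-30,0.65]'

```text
time_s: 50.9
tool_pos: [446.7, 284.9, 109.1]
orientation: [-0.001, 0.999, 0.053, -0.001]
ft_force: [-0.1, -0.7, 0.5]
opening: 0.654
finger_force: 0.0
```

```bash
python3 finds.py x; python3 - <<'E'
from h import *
t=snap('top')
cv2.imwrite('pics/t9.png',cv2.resize(t['image'][185:230,200:260,::-1],None,fx=10,fy=10,interpolation=cv2.INTER_CUBIC))
E
```

```text
[532.  24.] [ 57. 109.] 7 [228. 207.]
finds tray
[428. 284.] [25. 37.] -89 [137. 241.]
[557. 374.] [32. 57.] 47 [108. 197.]
[556. 298.] [38. 65.] 4 [136. 197.]
```

View pics/t9.png

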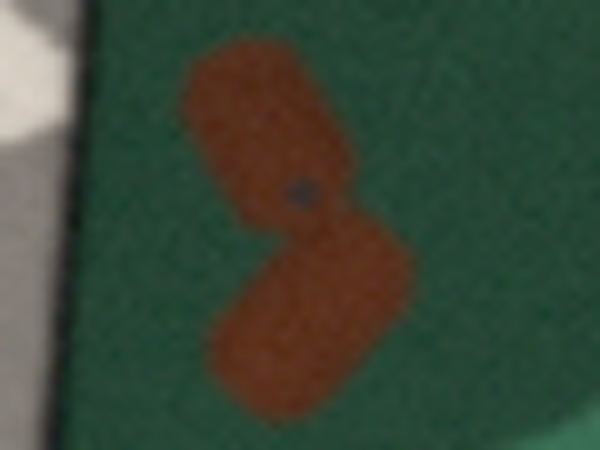

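The last pair is touching end to side: E is centred at crop (270,140) and F at (315,315), and both can be gripped across. Find A has been knocked to about (557,374) at 47°, so I'll redo it last.

```bash
python3 - <<'E'
from h import *
t=snap('top')
pts={}
for n,a,b in(('E',(224,190.5),(231,206.5)),('F',(225,222),(238,210))):
    A=onz(t,*a,23);B=onz(t,*b,23);d=(B-A)[:2];print(n,((A+B)/2).round(),np.degrees(np.arctan2(d[1],d[0]))%180,np.hypot(*d))
E
python3 goto.py 558 28 113 90 0.65
```

```text
E [557.  32.  23.] 24.99448785256442 51.30564378615065
F [506.  18.  23.] 134.11255907568295 50.826836550472734
21 [0, 0, 7.8, 4, 13, 1, 0.65, 0, 0, 7.7, 6, 12, 1, 0.65, 0, 0, 7.8, 7, 11, 1, 0.65, 0, 0, 7.8, 8, 10, 1, 0.65, 0, 0.1, 7.7, 10, 9, 0, 0.65, 0, 0, 7.8, 11, 8, 1, 0.65, 0, 0, 7.8, 12, 5, 1, 0.65, 0, 0, 7.7, 13, 5, 1, 0.65, 0, 0, 7.8, 13, 2, 1, 0.65, 0, 0, 7.8, 13, 1, 1, 0.65, 0, 0, 7.7, 14, -2, 1, 0.65, 0, 0.1, 7.8, 13, -2, 1, 0.65, 0, 0, 7.8, 12, -5, 1, 0.65, -0.1, 0, 7.7, 12, -6, 0, 0.65, 0, 0, 7.8, 11, -8, 1, 0.65, 0, 0, 7.8, 9, -9, 1, 0.65, 0, 0, 7.7, 9, -11, 1, 0.65, 0, 0, 7.8, 6, -11, 1, 0.65, 0, 0, 7.8, 6, -12, 1, 0.65, 0, 0, 7.7, 3, -13, 1, 0.65, 0, 0, 7.8, 2, -14, 1, 0.65]
end [558.  28.  90.] [[-0.391, 0.0], [0.921, 0.001], [0.0, -1.0]]
```

```bash
python3 goto.py 557 32 -65 85 0.65
```

```text
8 [0, 0, -2.4, 10, 33, 3, 0.65, 0, 0, -2.3, 9, 33, 3, 0.65, -0.1, 0, -2.4, 8, 34, 3, 0.65, 0, 0, -2.4, 6, 34, 3, 0.65, 0, 0, -2.3, 4, 34, 3, 0.65, 0, -0.1, -2.4, 4, 34, 3, 0.65, 0, 0, -2.3, 2, 35, 3, 0.65, -0.1, 0, -2.4, 0, 34, 3, 0.65]
end [557.  32.  85.] [[0.423, -0.0], [-0.906, -0.001], [0.001, -1.0]]
```

servo_tool --deltas '[0,0,-2.4,10,33,3,0.65,0,0,-2.3,9,33,3,0.65,0,0,-2.4,8,34,3,0.65,0,0,-2.4,6,34,3,0.65,0,0,-2.3,4,34,3,0.65,0,0,-2.4,4,34,3,0.65,0,0,-2.3,2,35,3,0.65,0,0,-2.4,0,34,3,0.65,0,0,0,0,0,0,0.65,0,0,0,0,0,0,0.65]'

```text
time_s: 52.3
tool_pos: [555.0, 32.2, 81.7]
orientation: [-0.001, 0.976, 0.216, -0.002]
ft_force: [-1.2, 0.5, -1.0]
opening: 0.649
finger_force: 0.0
```

```bash
python3 wr.py; python3 finds.py x|sed -n '/tray/,$p'
```

```text
52.3 [555.   32.2  81.7] yaw_y -65.0 0.65
[530.  25.] [ 62. 118.] 9 [244. 238.]
finds tray
[438. 371.] [40. 61.] 4 [107. 238.]
[447. 285.] [37. 63.] 4 [137. 235.]
[546. 382.] [40. 65.] 4 [106. 200.]
[556. 298.] [38. 65.] 4 [136. 197.]
```

All four placed finds measure well. The "knocked" reading for A came from the arm covering it.

servo_tool --deltas '[0,0,0,0,0,25,0.65,0,0,0,0,0,25,0.65,0,0,0,0,0,15,0.65,0,0,0,0,0,8,0.65,0,0,0,0,0,0,0.65,0,0,0,0,0,0,0.2,0,0,0,0,0,0,0.2,0,0,0,0,0,0,0.2,0,0,0,0,0,0,0.2]'

```text
time_s: 53.52
tool_pos: [556.3, 31.9, 11.0]
orientation: [-0.001, 0.976, 0.216, -0.0]
ft_force: [-1.1, 1.0, 6.0]
opening: 0.452
finger_force: 39.0
```

```bash
python3 carry.py 557 32 25 -55 -86
```

```text
[556.3  31.9  11. ] 0.452 38.960906504653394
off 0.6874012841312704 tcp [455.5 199.1] turn -18.892103503604403
15 [0, 0, 0, 0, 0, -32, 0.2, 0, 0, 0, 0, 0, -31, 0.2, 0, 0, 0, 0, 0, -32, 0.2, 0, 0, 1.6, -2, -16, 0, 0.2, 0, 0, 1.5, -2, -16, 0, 0.2, 0, 0, 1.6, -3, -16, 0, 0.2, 0, 0, 1.6, -3, -16, 0, 0.2, 0, 0, 1.6, -3, -16, 1, 0.2, 0, 0, 1.5, -4, -16, 0, 0.2, 0, 0, 1.6, -4, -16, 0, 0.2, -0.1, 0, 1.6, -5, -15, 0, 0.2, 0, 0, 1.6, -5, -16, 0, 0.2, 0, 0, 1.5, -6, -15, 0, 0.2, 0, 0, 1.6, -6, -15, 0, 0.2, 0, 0, 1.6, -7, -15, 0, 0.2]
end [455. 199. 105.] [[0.106, -0.0], [-0.994, -0.0], [0.0, -1.0]]
```

servo_tool --deltas '[0,0,0,0,0,-32,0.2,0,0,0,0,0,-31,0.2,0,0,0,0,0,-32,0.2,0,0,1.6,-2,-16,0,0.2,0,0,1.5,-2,-16,0,0.2,0,0,1.6,-3,-16,0,0.2,0,0,1.6,-3,-16,0,0.2,0,0,1.6,-3,-16,0,0.2,0,0,1.5,-4,-16,0,0.2,0,0,1.6,-4,-16,0,0.2,0,0,1.6,-5,-15,0,0.2,0,0,1.6,-5,-16,0,0.2,0,0,1.5,-6,-15,0,0.2,0,0,1.6,-6,-15,0,0.2,0,0,1.6,-7,-15,0,0.2,0,0,0,0,0,30,0.2,0,0,0,0,0,30,0.2,0,0,0,0,0,10,0.2,0,0,0,0,0,0,0.2]'

```text
time_s: 55.9
tool_pos: [454.1, 198.8, 35.2]
orientation: [-0.0, 0.999, 0.053, -0.002]
ft_force: [-0.2, 0.2, -0.0]
opening: 0.449
finger_force: 38.9
```

servo_tool --deltas '[0,0,0,0,0,13,0.2,0,0,0,0,0,8,0.2,0,0,0,0,0,3,0.2,0,0,0,0,0,0,0.2,0,0,0,0,0,0,0.5,0,0,0,0,0,0,0.6,0,0,0,0,0,0,0.65,0,0,0,0,0,-20,0.65,0,0,0,0,0,-40,0.65,0,0,0,0,0,-30,0.65]'

```text
time_s: 57.15
tool_pos: [454.8, 199.0, 103.1]
orientation: [-0.001, 0.999, 0.053, -0.001]
ft_force: [0.3, 0.3, -0.2]
opening: 0.651
finger_force: 0.0
```

```bash
python3 finds.py x; python3 goto.py 506 18 -136 90 0.65;python3 goto.py 506 18 44 90 0.65
```

```text
[507.  22.] [37. 63.] -44 [230. 216.]
finds tray
[429. 189.] [28. 40.] 3 [171. 241.]
[551. 383.] [40. 55.] 5 [106. 198.]
[571. 304.] [30. 43.] -49 [134. 192.]
7 [0, 0, 7.4, 4, 27, 2, 0.65, -0.1, 0, 7.5, 8, 25, 3, 0.65, 0, -0.1, 7.4, 11, 25, 2, 0.65, -0.1, 0, 7.5, 14, 23, 3, 0.65, 0, 0, 7.4, 17, 21, 2, 0.65, -0.1, 0, 7.5, 19, 19, 3, 0.65, 0, -0.1, 7.4, 22, 15, 2, 0.65]
end [506.  18.  90.] [[-0.719, -0.0], [-0.695, 0.0], [-0.0, -1.0]]
16 [0, 0, -8, 2, 12, 1, 0.65, 0, 0, -8, 0, 11, 1, 0.65, 0, -0.1, -8, -1, 12, 1, 0.65, 0.1, 0, -8, -3, 11, 1, 0.65, 0, 0, -8, -5, 11, 1, 0.65, 0, 0, -8, -6, 10, 1, 0.65, 0, -0.1, -8, -8, 9, 1, 0.65, 0, 0, -8, -8, 9, 1, 0.65, 0, 0, -7.9, -10, 6, 1, 0.65, 0, 0, -8, -10, 6, 1, 0.65, 0, 0, -8, -11, 4, 2, 0.65, 0.1, -0.1, -8, -12, 2, 1, 0.65, 0, 0, -8, -12, 0, 1, 0.65, 0, 0, -8, -11, 0, 1, 0.65, 0, 0, -8, -12, -3, 1, 0.65, 0, -0.1, -8, -11, -4, 1, 0.65]
end [506.  18.  90.] [[0.719, 0.001], [0.695, -0.0], [0.0, -1.0]]
```

servo_tool --deltas '[0,0,7.2,4,27,2,0.65,0,0,7.2,8,25,3,0.65,0,0,7.2,11,24,2,0.65,0,0,7.2,14,22,3,0.65,0,0,7.2,16,20,2,0.65,0,0,7.2,18,18,3,0.65,0,0,7.2,20,15,2,0.65,0,0,0,0,0,0,0.65,0,0,0,0,0,0,0.65]'

```text
time_s: 58.32
tool_pos: [504.2, 24.3, 84.0]
orientation: [-0.0, 0.927, -0.376, -0.002]
ft_force: [0.9, -0.4, 0.5]
opening: 0.65
finger_force: 0.0
```

```bash
python3 wr.py; python3 finds.py x|sed -n '/tray/,$p'
```

```text
58.325 [504.2  24.3  84. ] yaw_y -134.2 0.65
[468. 203.] [15. 29.] -46 [138. 373.]
[550. 274.] [13. 29.] -59 [  5. 361.]
[452. 140.] [10. 30.] 6 [199. 341.]
[573. 152.] [  9. 113.] 6 [ 65. 256.]
[507.  24.] [39. 72.] -42 [252. 202.]
finds tray
[437. 195.] [40. 63.] 3 [169. 239.]
[438. 371.] [40. 61.] 4 [107. 238.]
[447. 285.] [37. 63.] 4 [137. 235.]
[546. 382.] [40. 65.] 4 [106. 200.]
[556. 298.] [38. 65.] 4 [136. 197.]
```

servo_tool --deltas '[0,0,0,0,-2,26,0.65,0,0,0,0,0,25,0.65,0,0,0,0,0,15,0.65,0,0,0,0,0,9,0.65,0,0,0,0,0,0,0.65,0,0,0,0,0,0,0.2,0,0,0,0,0,0,0.2,0,0,0,0,0,0,0.2,0,0,0,0,0,0,0.2]'

```text
time_s: 59.55
tool_pos: [506.4, 25.3, 10.1]
orientation: [-0.0, 0.926, -0.377, -0.001]
ft_force: [-1.0, 0.1, 5.4]
opening: 0.437
finger_force: 41.4
```

```bash
python3 carry.py 507 23 -44 55 -86
```

```text
[506.4  25.3  10.1] 0.437 41.355652551865205
off 2.0695594695265775 tcp [563.5 210.6] turn 50.409028376462146
15 [0, 0, 0, 0, 0, -32, 0.2, 0, 0, 0, 0, 0, -31, 0.2, 0, 0, 0, 0, 0, -32, 0.2, 0, 0, -4.2, -7, -14, 0, 0.2, 0, 0, -4.2, -7, -15, 0, 0.2, 0, 0, -4.2, -5, -16, 0, 0.2, 0, 0, -4.2, -4, -15, 0, 0.2, 0, 0, -4.2, -3, -16, 0, 0.2, 0, 0, -4.2, -2, -16, 0, 0.2, 0, 0, -4.2, 0, -16, 0, 0.2, 0, 0, -4.2, 0, -16, 0, 0.2, 0, 0, -4.2, 2, -16, 0, 0.2, -0.1, 0, -4.2, 3, -16, 0, 0.2, 0, 0, -4.2, 4, -16, 0, 0.2, 0, 0, -4.2, 6, -15, 0, 0.2]
end [564. 210. 105.] [[0.106, -0.001], [-0.994, -0.001], [0.0, -1.0]]
```

servo_tool --deltas '[0,0,0,0,0,-32,0.2,0,0,0,0,0,-31,0.2,0,0,0,0,0,-32,0.2,0,0,-4.2,-7,-14,0,0.2,0,0,-4.2,-7,-15,0,0.2,0,0,-4.2,-5,-16,0,0.2,0,0,-4.2,-4,-15,0,0.2,0,0,-4.2,-3,-16,0,0.2,0,0,-4.2,-2,-16,0,0.2,0,0,-4.2,0,-16,0,0.2,0,0,-4.2,0,-16,0,0.2,0,0,-4.2,2,-16,0,0.2,0,0,-4.2,3,-16,0,0.2,0,0,-4.2,4,-16,0,0.2,0,0,-4.2,6,-15,0,0.2,0,0,0,0,0,30,0.2,0,0,0,0,0,30,0.2,0,0,0,0,0,10,0.2,0,0,0,0,0,0,0.2]'

```text
time_s: 61.92
tool_pos: [562.7, 210.4, 33.8]
orientation: [-0.0, 0.999, 0.053, -0.002]
ft_force: [-0.1, -0.1, -0.9]
opening: 0.433
finger_force: 40.6
```

servo_tool --deltas '[0,0,0,0,0,13,0.2,0,0,0,0,0,7,0.2,0,0,0,0,0,3,0.2,0,0,0,0,0,0,0.2,0,0,0,0,0,0,0.5,0,0,0,0,0,0,0.6,0,0,0,0,0,0,0.65,0,0,0,0,0,-20,0.65,0,0,0,0,0,-40,0.65,0,0,0,0,0,-30,0.65,0,0,0,20,50,0,0.65,0,0,0,20,50,0,0.65,0,0,0,20,50,0,0.65,0,0,0,0,0,0,0.65]'

```text
time_s: 63.68
tool_pos: [640.2, 64.0, 102.3]
orientation: [-0.0, 0.999, 0.051, -0.0]
ft_force: [-1.5, 0.5, 0.1]
opening: 0.646
finger_force: 0.0
```

```bash
python3 finds.py x; python3 goto.py 437 195 -85 90 0.65
```

```text
finds tray
[440. 209.] [17. 51.] 3 [164. 238.]
[438. 371.] [40. 61.] 4 [107. 238.]
[447. 285.] [37. 63.] 4 [137. 235.]
[546. 382.] [40. 65.] 4 [106. 200.]
[556. 298.] [38. 65.] 4 [136. 197.]
7 [0, 0, 0.1, -27, -21, 2, 0.65, 0, 0, 0.2, -27, -22, 2, 0.65, 0, 0, 0.1, -27, -21, 1, 0.65, -0.1, 0, 0.1, -27, -21, 2, 0.65, 0, 0.1, 0.2, -27, -21, 2, 0.65, 0, 0, 0.1, -27, -21, 2, 0.65, 0, 0, 0.1, -27, -21, 1, 0.65]
end [437. 195.  90.] [[0.088, 0.001], [-0.996, -0.0], [0.0, -1.0]]
```

servo_tool --deltas '[0,0,0,-27,-21,2,0.6,0,0,0,-27,-22,2,0.6,0,0,0,-27,-22,1,0.6,0,0,0,-27,-22,2,0.6,0,0,0,-27,-22,2,0.6,0,0,0,-27,-22,2,0.6,0,0,0,-27,-22,1,0.6,0,0,0,0,0,0,0.6,0,0,0,0,0,0,0.6]'

```text
time_s: 64.85
tool_pos: [434.8, 200.3, 90.3]
orientation: [-0.001, 0.999, 0.054, -0.001]
ft_force: [0.2, -1.3, 0.8]
opening: 0.601
finger_force: 0.0
```

```bash
python3 wr.py; python3 finds.py x
```

```text
64.85 [434.8 200.3  90.3] yaw_y -83.8 0.6
[436. 202.] [71. 79.] -84 [255. 218.]
[446. 287.] [43. 69.] 4 [135. 176.]
[436. 363.] [37. 73.] -8 [ 21. 178.]
[551. 210.] [31. 39.] -84 [259.  24.]
[540. 298.] [33. 44.] -84 [115.  25.]
[533. 362.] [11. 36.] -8 [ 7. 29.]
finds tray
[417. 188.] [23. 28.] -89 [171. 246.]
[546. 382.] [40. 65.] 4 [106. 200.]
[556. 298.] [38. 65.] 4 [135. 197.]
[567. 212.] [38. 65.] 3 [166. 194.]
```

```bash
python3 - <<'E'
from h import *
a=snap('wrist')['image'][:,:,::-1];b=snap('scene')['image'][130:210,280:390,::-1]
cv2.imwrite('pics/z.png',np.hstack([cv2.resize(a,(400,300)),cv2.resize(b,(400,300),interpolation=cv2.INTER_CUBIC)]))
E
```

```text
(no output)
```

View pics/z.png

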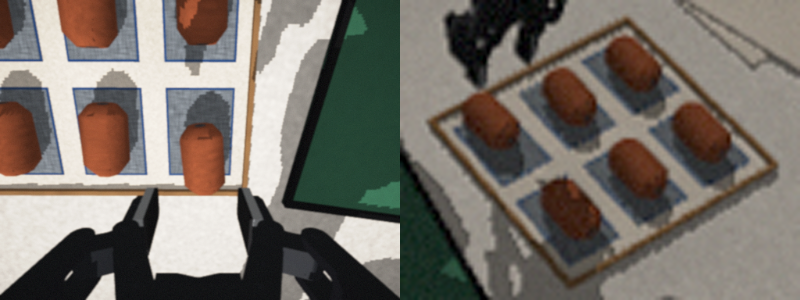

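The last view shows five finds centred in their fields. E, at wrist crop (203,157), sits about 19 mm toward the robot in its field and is flat and aligned. I'll regrip it and shift it.

```bash
python3 - <<'E'
from h import *
c=snap('wrist');im=c['image'];hsv=cv2.cvtColor(im,cv2.COLOR_RGB2HSV)
m=((hsv[...,0]<17)&(hsv[...,1]>90)&(hsv[...,2]>30)).astype(np.uint8)
m[:150]=0;m[260:]=0
m=cv2.morphologyEx(m,cv2.MORPH_OPEN,np.ones((19,19)))
for k in cv2.findContours(m,0,cv2.CHAIN_APPROX_NONE)[0]:
    b=cv2.minAreaRect(np.array([onz(c,u,v,25)[:2] for u,v in k[:,0]],np.float32));print(b,k[:,0].min(0),k[:,0].max(0))
print(field(-55,-86))
E
```

```text
((435.708740234375, 196.2432098388672), (68.99837493896484, 38.447731018066406), 9.915545463562012) [231 162] [286 249]
((441.1117858886719, 285.5628662109375), (56.124412536621094, 42.988399505615234), 3.6810948848724365) [102 150] [164 224]
((432.4100036621094, 362.3448486328125), (34.18315505981445, 62.14834976196289), 81.42794799804688) [  0 150] [ 49 223]
[456.15012321 199.14241288]
```

servo_tool --deltas '[0,0,0,0,2,30,0.6,0,0,0,0,0,25,0.6,0,0,0,0,0,15,0.6,0,0,0,0,0,9,0.6,0,0,0,0,0,0,0.6,0,0,0,0,0,0,0.2,0,0,0,0,0,0,0.2,0,0,0,0,0,0,0.2,0,0,0,0,0,0,0.2]'

```text
time_s: 66.22
tool_pos: [435.3, 198.2, 11.5]
orientation: [-0.001, 0.999, 0.053, -0.0]
ft_force: [-0.6, 0.4, 6.3]
opening: 0.434
finger_force: 40.5
```

servo_tool --deltas '[0,0,0,0,0,-15,0.2,0,0,0,10,0,0,0.2,0,0,0,10,0,0,0.2,0,0,0,0,0,0,0.2,0,0,0,0,0,9,0.2,0,0,0,0,0,4,0.2,0,0,0,0,0,2,0.2,0,0,0,0,0,0,0.2,0,0,0,0,0,0,0.5,0,0,0,0,0,0,0.6,0,0,0,0,0,0,0.6,0,0,0,0,0,-20,0.6,0,0,0,0,0,-40,0.6,0,0,0,0,0,-40,0.6,0,0,0,-10,50,-20,0.6,0,0,0,-10,50,0,0.6,0,0,0,-10,50,0,0.6,0,0,0,-10,50,0,0.6,0,0,0,0,0,0,0.6]'

```text
time_s: 68.6
tool_pos: [435.9, -5.9, 130.1]
orientation: [-0.0, 0.999, 0.051, -0.001]
ft_force: [-0.1, 0.8, 0.5]
opening: 0.599
finger_force: 0.0
```

```bash
python3 finds.py x; python3 - <<'E'
from h import *
for a in(-55,55):print([field(a,b).round().tolist() for b in(-86,0,86)])
c=snap('top');hsv=cv2.cvtColor(c['image'],cv2.COLOR_RGB2HSV);H,S,V=[hsv[...,i].astype(int) for i in range(3)]
m=((H>5)&(H<18)&(S>200)&(V>100)).astype(np.uint8)
m[:,:335]=0;m[:,380:]=0;m[:175]=0;m[280:]=0
for k in cv2.findContours(m,0,cv2.CHAIN_APPROX_NONE)[0]:
    if cv2.contourArea(k)>60:print('handle',cv2.minAreaRect(np.array([onz(c,u,v,145)[:2] for u,v in k[:,0]],np.float32)))
print(tool()[0])
E
```

```text
finds tray
[438. 371.] [40. 61.] 4 [107. 238.]
[447. 285.] [37. 63.] 4 [137. 235.]
[457. 200.] [37. 63.] 3 [167. 232.]
[546. 382.] [40. 65.] 4 [106. 200.]
[556. 298.] [38. 65.] 4 [136. 197.]
[567. 212.] [38. 65.] 3 [166. 194.]
[[456.0, 199.0], [447.0, 285.0], [438.0, 370.0]]
[[566.0, 211.0], [556.0, 296.0], [547.0, 382.0]]
handle ((484.31280517578125, -306.3450622558594), (20.220264434814453, 189.88197326660156), 84.36253356933594)
[436.2395832   -3.3371185  130.13498625]
```

```bash
python3 -c "
from h import *
print(finish_job())"
```

```text
the job is handed in; nothing more can be done
None
```

The job is handed in, but `finish_job()` returned no verdict: at my last look the gravel was all in the pan (four pebbles), the basket was back in its mouth about 5 mm off its starting spot, and all six loom weights lay within about 2 mm of their field centres.

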